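# Wedge a tilted culture-dish platform level

### The arm

A 6-joint arm with a two-finger parallel gripper is mounted at the origin on a cart in front of the work surface, level with it; the furniture and walls round the work are solid. World frame = base frame: x ahead of the robot, y to its left, z up, the work surface at z = 0. Lengths are in mm, angles in rad, forces in N, time in s.
With the tool pointing down it reaches from about 400 to 925 mm from the base axis. Payload 12.5 kg.
Tool frame: the origin (TCP) lies midway between the tips of the shut fingers; the grasp point (between the pads) lies 19 mm behind it; z points along the fingers, y is the direction in which the jaws open and shut (so a half turn about z gives the same grasp; the last joint's range is limited). The gripper opens to 95 mm and grips with 3 to 60 N. Pads are 20 mm wide; open, the fingers measure 119 mm over their backs; the gripper's body (75 mm by 180 mm) begins 59 mm behind the grasp point.
Start: joints at [-1.34, 0.491, 1.559, -0, 1.092, -0.106], TCP at [206.567, -589.898, 193.561] pointing down, gripper open.
Joint ranges: [-3.1, 3.1], [-0.84, 2.19], [0.05, 2.79], [-1.13, 4.28], [0.06, 2.93], [-2.69, 2.69]. Speed limits (rad/s): [2.22, 2.22, 2.79, 3.14, 3.14, 3.14].

### API

Orientations are given as [roll, pitch, yaw] about the fixed x, y, z axes, in that order (R = Rz(yaw) Ry(pitch) Rx(roll)).
In Python, from cell import env gives the robot as it stands.
- The arm moves only by the tool arm_command, never from a script. Its argument "steps" is a list of rows, each an object of numbers: "dx", "dy", "dz": the shift along the tool's x, y, z as a fraction of full scale; "rx", "ry", "rz": the turn, a rotation vector about the tool's x, y, z as a fraction of full scale; "claw": the gripper command: -1 is fully open, 1 is shut, values between are in proportion. In form: [{"dx": .., "dy": .., "dz": .., "rx": .., "ry": .., "rz": .., "claw": ..}, ...]. A call has 1 to 10 rows; each row shifts and turns the pose as measured when the row begins, along the tool's axes as they then stand; what a row does not reach is not made up. Full scale, the value 1, is 0.8 m for a shift and 90 degrees for a turn. A row lasts 1/8 s, in which the tool goes at most 62.5 mm and 10.7 degrees, less where a joint would pass 70% of its speed; a pose out of reach is approached as far as the arm can. A call with a number of a shift or a turn outside -1 to 1 is refused whole. A call with a gripper value outside its range is refused whole. The fingers move at their own pace and stop on an object; the grip force is fixed at half the most. Time passes only in rows, so rows that do not move let the fingers close. It gives the time, the measured TCP pose, the force and the opening at its end, in the units of the state.
- env.state(): the state, without advancing time (a new reading comes with each control period).
- env.read_camera(name): name is "scene" or "side" or "wrist"; returns (picture, depth): 384x512x3 uint8, red, green, blue; 384x512 float32, mm along the optical axis (not along the pixel's ray), 0 where there is no reading.
- env.get_calibration(name): a dict with "vfov" (degrees; the focal length in pixels is half the picture's height over the tangent of half this angle, whatever the lens; pixels are square), "cx", "cy" (the principal point, pixels), "xyz" and "attitude" of the camera in the world. Camera axes: x right, y up, looking along -z (the intrinsics and any distortion apply to the point x, -y, -z); pixel columns grow to the right and rows downward; lengths in mm; the calibration is good to about 2 mm. A picture is of the moment at which its call begins: read the wrist's pose just before it. get_calibration takes no time and is no camera call; for the wrist camera it gives the pose at the moment of the call.
- env.job_done(): hands the job in, once; it reports no verdict.
The state is a dict: "t": time; "joints": joint angles; "qvel": joint speeds; "tau": joint torques, N m; "eef_pos": TCP position; "tcp_rot": TCP orientation; "ft_force": force on the tool from outside, world axes, zero at the start; "moment": the same for the moment, N m; "opening": opening from 0.0 (shut) to 1.0 (fully open).
Only numpy, scipy, OpenCV 4.12 (cv2) and the standard library are available. Lean on these libraries where they do the work, as an engineer would, in place of code of your own. Each camera call takes 0.05 s, during which the arm holds its last target.

### The job

The hinged platform that carries the culture dish sags at its front edge. Take the loose plastic wedge by its upright grip, slide it thin end first along the strip under the middle of the platform's front edge, and push it in gently until the platform lies level against its stops and the wedge is snug: finish with a push of about 14 N, the wedge lying flat and straight on the strip, and never forced much harder than that. Let go and leave it there; do not disturb the things lying around.

Things in the scene. Friction and masses are not known exactly. Their poses are not given: they have to be found in the camera images.
- wedge: Loose smooth grey plastic wedge, 150 x 40 mm, about 120 g. Origin: centre of its flat underside; x along it to the thin end, z up. Ramp 5 mm thick at the thin end (x = 75 mm), rising 1 in 5 to 29 mm at x = -45. Behind, x = -75 to -45, stands the grip block: 30 mm long (x), 30 wide (y), top 58 mm up; below 26 mm it is 40 wide.
- wedge_tip (a point): Middle of the lower edge of the wedge's thin end (x = 75 mm in the wedge's frame). Friction of the wedge's sole and ramp is about 0.3 (0.24 to 0.36): it stays where it is pushed, and the push needed is about 0.7 to 1.3 times the force with which the platform's edge bears on the ramp.
- stand: Fixed stand, 145 mm long (x), 176 wide (y), that carries the hinged aluminium platform (112 x 148 x 8 mm, culture dish fixed on it, top 56 mm high). Origin: on the bench under the platform's centre; x runs from the front edge to the rear hinge (x = 60, 37 mm up), z up. Runners 12 mm high, inner faces at y = +-60. Two stop arms with rubber pads, 54 mm high, at y = +-76.
- edge (a point): Middle of the underside of the 8 mm round nose bar along the platform's front edge (stand x = -60 mm; from y = -66 to 66). It moves with the platform: 18 mm above the bench when it sags, 30 mm when level. The bar is rubber-mounted and gives upward about 1 mm per 12 N (at most 4 mm).
- lane (a point): Front end, on the bench top, of the centre line of the fixed flat slide strip the wedge runs on: 60 mm wide, from here (stand x = -224 mm, y = 0) along the stand's x to x = 38. Its top is 6 to 10 mm above the bench, different each time, not measured; lifting begins with the thin end 15 to 35 mm past the bar, level comes at 76 to 97 mm, snug about 3 to 8 mm further.
- platform (a joint): Platform hinge, rad: -0.1 = front edge sagged onto its rests, 0 = level, just touching the stops; grows as the front edge rises. By weight alone the edge bears on the wedge with about 3 N.
- stopper: Loose rubber stopper, 35 mm wide, 28 mm high, origin under its centre. Bystander.
- tape: Loose roll of tape, 66 mm wide, 18 mm high, lying flat, origin under its centre. Bystander.
- boat: Loose white weighing boat, 76 x 76 x 19 mm, origin under its centre. Bystander.
There are look-alikes about, which are no part of the job. There is more than one size of the wedge; the job needs the largest.

How it is judged (in metres and radians):
On the way:
1. the wedge's thin end has been brought under the front edge and carries it, the platform not yet level (x of wedge_tip in the frame of stand above -0.055 m and contact force between wedge and stand above 0.5 N and value of joint platform below -0.01 rad), for 0.1 s.
At the end, for the whole second after the job is handed in: Platform level (hinge -0.006 to 0.02 rad), its edge bearing on the wedge with more than 6 N; the wedge flat (within 2 degrees), straight (within 0.15 rad of the stand's x), its thin end within 25 mm of the stand's centre line, at rest, released; bystanders in place (value of joint platform between -0.006 and 0.02 rad and contact force between wedge and stand above 6 N and y of wedge_tip in the frame of stand between -0.025 and 0.025 m and angle between the x axis of wedge and the x axis of stand, either way round below 0.15 rad and angle between wedge's own z axis and vertical below 0.035 rad and linear speed of wedge below 0.005 m/s); the robot touches nothing.
It fails at once if the wedge is forced: more than 26 N between wedge and platform or stand (contact force between wedge and stand above 26 N).
It fails at once if the stopper is disturbed by more than 20 mm (distance of stopper from where it was at the start of the episode above 0.02 m).
It fails at once if the tape roll is disturbed by more than 20 mm (distance of tape from where it was at the start of the episode above 0.02 m).
It fails at once if the weighing boat is disturbed by more than 20 mm (distance of boat from where it was at the start of the episode above 0.02 m).
It also fails if it takes over 58 s, if anything falls off the work surface, if the arm or the gripper's body presses on something with over 40 N, if the wrist force passes 120 N, or if a joint passes its speed limit or range.

## Working session

There is one attempt and no reset: what is moved stays moved. The work goes in short steps, Python scripts to look and compute and a tool call to move; the robot and the scene stay as the last step left them, time stands still between calls to the robot, and variables do not carry over. Pictures are saved under pics/ and viewed, and the job is handed in when it is done.

Besides the shell and the picture viewer there is one more tool, called after "Call:" in YAML: its name, and indented under it one key for each argument. arm_command: Moves the arm, as the interface text tells. Its arguments: {"type":"object","properties":{"steps":{"type":"array","items":{"type":"object","properties":{"dx":{"type":"number"},"dy":{"type":"number"},"dz":{"type":"number"},"rx":{"type":"number"},"ry":{"type":"number"},"rz":{"type":"number"},"claw":{"type":"number"}}}}},"required":["steps"]}

```bash
ls; mkdir -p pics; python3 - <<'E'
from cell import env
import cv2
print(env.state())
for n in ("scene","side","wrist"):
    print(n,env.get_calibration(n))
    im,d=env.read_camera(n)
    cv2.imwrite(f"pics/{n}0.png",im[:,:,::-1])
E
```

```text
pics
{'t': 0.0, 'joints': array([-1.33960198e+00,  4.91560622e-01,  1.55948294e+00, -3.76166712e-05,
        1.09164740e+00, -1.05604201e-01]), 'qvel': array([-8.61435384e-04, -7.56407534e-04, -2.19093799e-04,  1.27496860e-03,
        1.51156673e-03,  5.20529363e-05]), 'tau': array([ 1.94397617e-03, -6.12633204e+01, -2.58175492e+01,  6.92384667e-02,
        4.82981501e-02, -1.04294961e-04]), 'eef_pos': array([ 206.4893523 , -589.61771695,  192.94955488]), 'tcp_rot': array([-3.14049694e+00, -8.25955061e-05,  3.36815864e-01]), 'ft_force': array([-0.36962306,  0.11080301, -0.26898833]), 'moment': array([-0.01176831,  0.0055556 ,  0.02226298]), 'opening': 1.0009302454423266}
scene {'vfov': 42.42054402775837, 'cx': 248.98989463939097, 'cy': 186.62847246793962, 'xyz': array([-514.54485205,  864.88213962,  757.53830456]), 'attitude': array([ 1.14035811,  0.01132782, -2.32795522])}
side {'vfov': 44.1401340511668, 'cx': 255.99421781130638, 'cy': 192.23188087973318, 'xyz': array([   55.6366621 , -1384.33785969,   881.25883725]), 'attitude': array([ 1.0165513 , -0.0157717 , -0.40817059])}
wrist {'vfov': 71.69784704604825, 'cx': 256.3730129140604, 'cy': 188.65334141638937, 'xyz': array([ 276.76587917, -564.57484077,  385.46051666]), 'attitude': array([-2.71016268e-01, -5.52068877e-04, -1.23408726e+00])}
```

View pics/scene0.png

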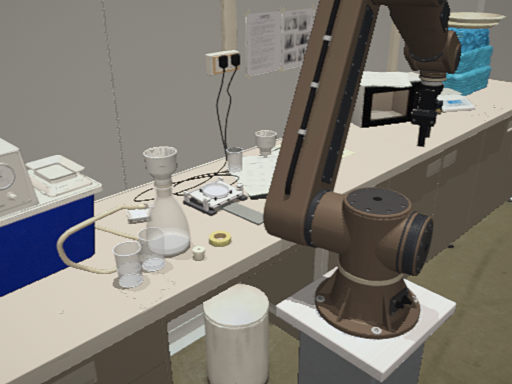

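View pics/side0.png

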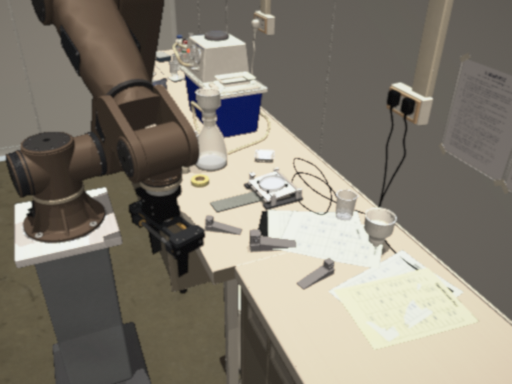

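View pics/wrist0.png

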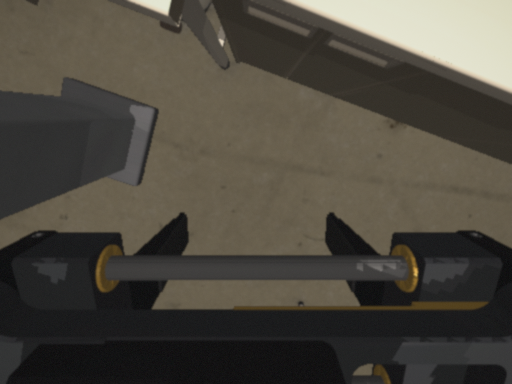

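The side view shows the stand at about (272,188), its strip at (235,200), and three wedges at about (222,227), (272,242) and (318,273). I'll zoom in and measure them.

```bash
cat > h.py <<'E'
import numpy as np, cv2
from scipy.spatial.transform import Rotation as R
from cell import env
def cal(n):
    c=env.get_calibration(n); f=192/np.tan(np.radians(c['vfov']/2))
    return c,f,R.from_euler('xyz',c['attitude']).as_matrix()
def ray(k,u,v):
    c,f,M=k
    d=np.stack([(np.asarray(u,float)-c['cx'])/f,-(np.asarray(v,float)-c['cy'])/f,-np.ones_like(np.asarray(u,float))],-1)
    return d@M.T
def onplane(k,u,v,z):
    d=ray(k,u,v); o=k[0]['xyz']; return o+d*((z-o[2])/d[...,2])[...,None]
def cloud(k,dep):
    v,u=np.mgrid[0:384,0:512]; return k[0]['xyz']+ray(k,u,v)*dep[...,None]
def proj(k,P):
    c,f,M=k; p=(np.asarray(P,float)-c['xyz'])@M
    return c['cx']+f*p[...,0]/-p[...,2], c['cy']-f*p[...,1]/-p[...,2]
E
python3 - <<'E'
from h import *
k=cal('side'); im,d=env.read_camera('side')
np.savez('side0.npz',im=im,d=d)
cv2.imwrite('pics/side0z.png',cv2.resize(im[150:310,150:350,::-1],None,fx=4,fy=3.75,interpolation=cv2.INTER_CUBIC)[:600])
P=cloud(k,d)
for (u,v) in [(222,227),(272,242),(318,273),(209,222),(255,240),(329,265),(235,200),(272,188),(300,225)]:
    print(u,v,P[v,u].round(0))
# height map mask
m=(P[...,2]>10)&(P[...,2]<80)&(d>0)&(P[...,0]>350)&(P[...,1]>-500)&(P[...,1]<300)&(P[...,0]<900)
n,l,s,c=cv2.connectedComponentsWithStats(m.astype(np.uint8))
for i in range(1,n):
    if s[i,4]>30:
        q=P[l==i]; print(s[i],c[i].round(0),q.mean(0).round(0),q.min(0).round(0),q.max(0).round(0))
E
```

```text
222 227 [ 447. -247.   10.]
272 242 [ 555. -384.   17.]
318 273 [ 615. -552.   14.]
209 222 [ 410. -233.   29.]
255 240 [ 504. -373.   32.]
329 265 [ 645. -557.   36.]
235 200 [ 546. -104.    1.]
272 188 [ 665. -146.   46.]
300 225 [ 680. -326.    7.]
[196 146  31  24 493] [212. 159.] [546. 134.  45.] [492. 112.  10.] [611. 169.  80.]
[254 150  20  10  59] [264. 153.] [773. 160.  14.] [721. 107.  10.] [816. 202.  19.]
[ 247  168   55   39 1079] [272. 187.] [ 679. -120.   35.] [ 615. -198.   10.] [762. -15.  54.]
[190 175  19  10 112] [199. 179.] [468.  57.  14.] [437.  21.  10.] [501.  92.  20.]
[335 191  22  29 452] [345. 205.] [ 831. -339.   52.] [ 805. -365.   10.] [ 871. -293.   80.]
[205 215  22  16 176] [213. 223.] [ 422. -234.   22.] [ 397. -267.   10.] [ 460. -205.   45.]
[368 217  21   8  95] [379. 221.] [ 860. -476.   74.] [ 830. -496.   69.] [ 881. -459.   80.]
[249 230  39  19 444] [263. 241.] [ 529. -379.   27.] [ 486. -411.   10.] [ 602. -347.   58.]
```

View pics/side0z.png

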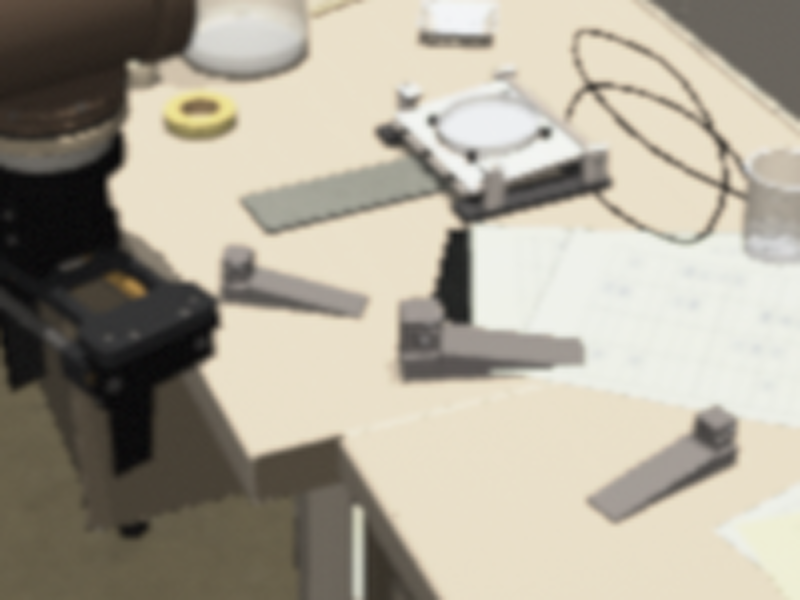

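Call:
arm_command:
  steps:
    - {"dz": -0.07,"claw": -1}
    - {"dz": -0.07,"claw": -1}
    - {"dx": 0.06,"dy": -0.035,"claw": -1}
    - {"dx": 0.06,"dy": -0.035,"claw": -1}
    - {"dx": 0.06,"dy": -0.035,"claw": -1}
    - {"dx": 0.06,"dy": -0.035,"claw": -1}
    - {"dx": 0.06,"dy": -0.035,"claw": -1}
    - {"dx": 0.06,"dy": -0.035,"claw": -1}
    - {"dx": 0.06,"dy": -0.035,"claw": -1}
    - {"claw": -1}

```text
$.steps[0]: bad value
```

```bash
python3 - <<'E'
from h import *
s=env.state();print(s['t'],s['eef_pos'],s['tcp_rot'],s['ft_force'])
k=cal('wrist'); im,d=env.read_camera('wrist'); print(k[0])
np.savez('w1.npz',im=im,d=d)
cv2.imwrite('pics/w1.png',cv2.resize(im[:,:,::-1],(800,600)))
E
```

```text
0.2 [ 206.52268422 -589.73696084  193.19601314] [-3.14093371e+00 -5.98544695e-05  3.36815674e-01] [-0.27835188  0.24864994  0.30313051]
{'vfov': 71.69784704604825, 'cx': 256.3730129140604, 'cy': 188.65334141638937, 'xyz': array([ 276.77166692, -564.59853738,  385.62782353]), 'attitude': array([-2.71052068e-01, -9.01506734e-04, -1.23408772e+00])}
```

View pics/w1.png

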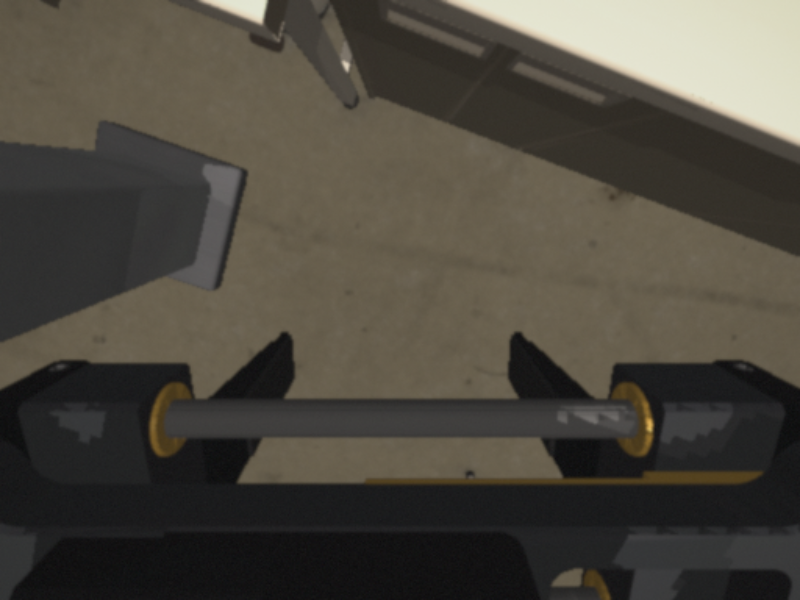

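The call was refused, probably because each row needs every field. I'll resend it with all of them.

Call:
arm_command:
  steps:
    - {"dx": 0,"dy": 0,"dz": -0.07,"rx": 0,"ry": 0,"rz": 0,"claw": -1}
    - {"dx": 0,"dy": 0,"dz": -0.07,"rx": 0,"ry": 0,"rz": 0,"claw": -1}
    - {"dx": 0.06,"dy": -0.035,"dz": 0,"rx": 0,"ry": 0,"rz": 0,"claw": -1}
    - {"dx": 0.06,"dy": -0.035,"dz": 0,"rx": 0,"ry": 0,"rz": 0,"claw": -1}
    - {"dx": 0.06,"dy": -0.035,"dz": 0,"rx": 0,"ry": 0,"rz": 0,"claw": -1}
    - {"dx": 0.06,"dy": -0.035,"dz": 0,"rx": 0,"ry": 0,"rz": 0,"claw": -1}
    - {"dx": 0.06,"dy": -0.035,"dz": 0,"rx": 0,"ry": 0,"rz": 0,"claw": -1}
    - {"dx": 0.06,"dy": -0.035,"dz": 0,"rx": 0,"ry": 0,"rz": 0,"claw": -1}
    - {"dx": 0.06,"dy": -0.035,"dz": 0,"rx": 0,"ry": 0,"rz": 0,"claw": -1}
    - {"dx": 0,"dy": 0,"dz": 0,"rx": 0,"ry": 0,"rz": 0,"claw": -1}

```text
t: 1.5
eef_pos: [465.8, -284.9, 308.5]
tcp_rot: [-3.14, -0.002, 0.334]
ft_force: [-0.5, -0.4, 0.6]
opening: 1.001
```

```bash
python3 - <<'E'
from h import *
s=env.state();print(s['t'],s['eef_pos'],s['tcp_rot'],s['ft_force'])
k=cal('wrist'); im,d=env.read_camera('wrist'); print(k[0])
np.savez('w1.npz',im=im,d=d,xyz=k[0]['xyz'],att=k[0]['attitude'])
cv2.imwrite('pics/w1b.png',cv2.resize(im[:,:,::-1],(800,600)))
E
```

```text
1.5 [ 465.82342899 -284.89550511  308.51324068] [-3.13990931e+00 -1.57401426e-03  3.34452302e-01] [-0.47743008 -0.37864461  0.63947435]
{'vfov': 71.69784704604825, 'cx': 256.3730129140604, 'cy': 188.65334141638937, 'xyz': array([ 535.92113008, -260.18981682,  501.03336447]), 'attitude': array([-2.69568072e-01,  1.98838021e-04, -1.23639679e+00])}
```

View pics/w1b.png

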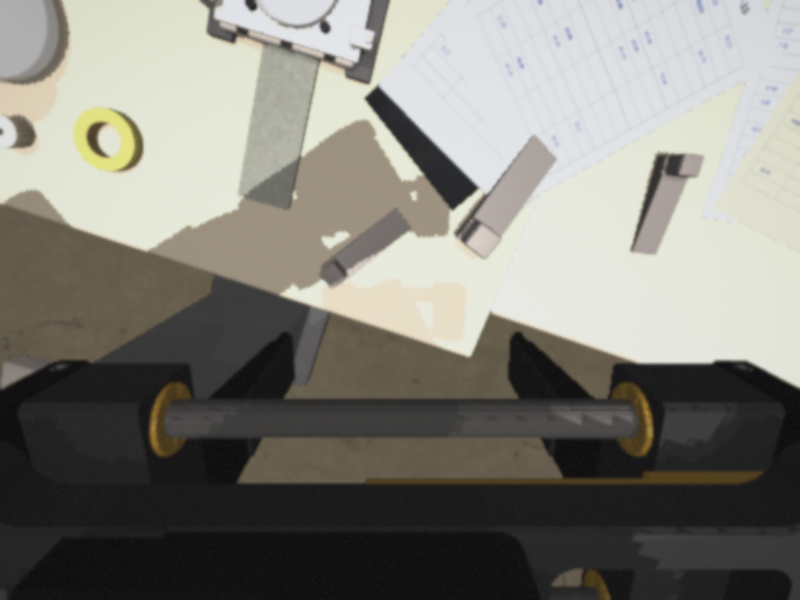

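The large wedge has its grip at about (478,237) and its tip at (543,147). The strip's front end is at (265,200), with the front of the stand at the top. I'll refine these with the depth image.

```bash
python3 - <<'E'
from h import *
z=np.load('w1.npz'); im=z['im'];d=z['d']
k=cal('wrist'); k[0]['xyz']=z['xyz']; 
cv2.imwrite('pics/w1L.png',cv2.resize(im[0:150,110:260,::-1],(600,600),interpolation=cv2.INTER_CUBIC))
cv2.imwrite('pics/w1W.png',cv2.resize(im[75:175,280:380,::-1],(600,600),interpolation=cv2.INTER_CUBIC))
P=cloud(k,d)
def rect(m,name):
    n,l,s,c=cv2.connectedComponentsWithStats(m.astype(np.uint8))
    for i in range(1,n):
        if s[i,4]>60:
            q=P[l==i]; r=cv2.minAreaRect(q[:,:2].astype(np.float32)); print(name,s[i],'z',np.percentile(q[:,2],[5,50,95]).round(1),'rect',np.round(r[0],1),np.round(r[1],1),round(r[2],1))
ok=(d>0)&(P[...,0]>380)&(P[...,0]<900)
print('bench z',np.median(P[140:150,5:20].reshape(-1,3),0), np.median(P[100,290:300],0))
rect(ok&(P[...,2]>50)&(P[...,2]<66),'top58')
rect(ok&(P[...,2]>3)&(P[...,2]<66),'all')
rect(ok&(P[...,2]>38)&(P[...,2]<50),'38-50')
hsv=cv2.cvtColor(im,cv2.COLOR_RGB2HSV)
v=np.s_[60:125:8]
print(im[75,170],im[75,100],im[110,170],im[110,120])
E
```

```text
bench z [  18.2756102   815.59191693 -799.80054572] [ 581.92016438 -314.98867816    9.93576926]
top58 [  0   0  20  46 484] z [50.7 57.7 65. ] rect [539. 129.] [12.  71.5] 75.6
top58 [223  16  17  16 179] z [50.9 52.5 54.9] rect [ 648.4 -181. ] [15.7 22. ] 2.3
top58 [297 142  24  24 331] z [56.2 59.1 60.6] rect [ 505.9 -363.5] [30.6 29.9] 72.0
all [   0    0   41   54 1752] z [12.4 38.1 62.9] rect [535.6 137.5] [ 28.1 102.6] 69.0
all [ 128    0  121  134 7414] z [ 7.1 11.5 48.2] rect [ 569.2 -135.9] [205.8 191.6] 20.5
all [  233     0   279   167 29374] z [ 4.2  9.  16.1] rect [ 651.8 -449.7] [274.1 511.4] 20.9
all [  47   68   45   42 1174] z [ 5.6 18.2 20. ] rect [471.   60.5] [66.3 64.9] 86.4
all [  0  73  22  23 384] z [ 5.4 26.5 29.4] rect [443.1 153.6] [22.5 36.4] 88.9
all [ 403   96   51   71 1495] z [ 4.  16.3 45.2] rect [ 607.8 -566.4] [129.2  62.2] 11.0
all [ 204  133   59   51 1075] z [ 5.7 16.3 44.9] rect [ 444.9 -242.4] [ 34.6 128.8] 56.9
38-50 [  0   0  27  50 396] z [38.7 44.2 49.4] rect [536.3 132. ] [17.7 84.9] 71.8
38-50 [156   0  60  21 705] z [41.2 47.3 49.2] rect [ 646.4 -109.7] [25.2 88.3] 18.8
38-50 [432  98  19  15 223] z [39.8 44.7 46.4] rect [ 650.4 -542. ] [22.2 23.7] 17.2
38-50 [204 168  17  16 164] z [42.3 44.5 45.9] rect [ 413.1 -220.6] [22.9 22.6] 56.3
[175 175 162] [228 230 214] [179 180 167] [230 232 217]
```

View pics/w1L.png

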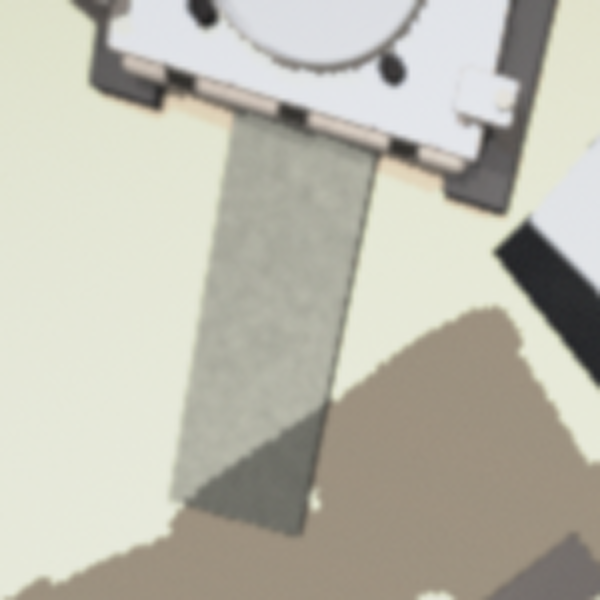

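View pics/w1W.png

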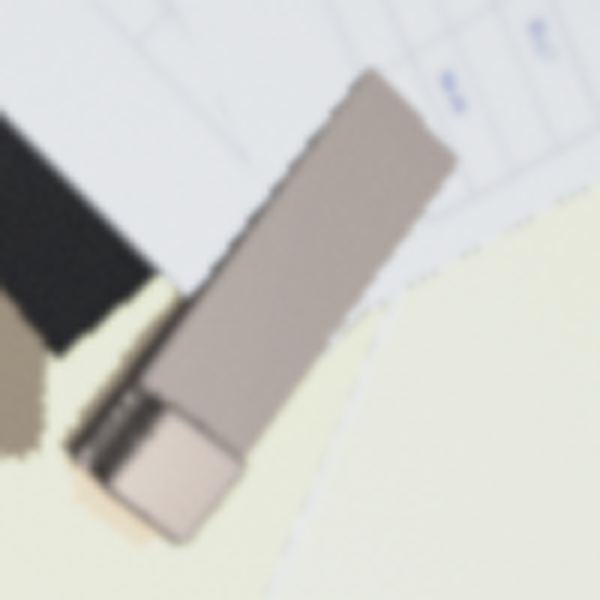

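```bash
python3 - <<'E'
from h import *
z=np.load('w1.npz'); im=z['im'];d=z['d']
k=cal('wrist'); k[0]['xyz']=z['xyz']; P=cloud(k,d)
for u,v in [(130,60),(215,90),(110,110),(300,190),(290,170),(370,170),(450,110),(340,70),(290,60),(295,112),(165,60),(165,80),(165,100),(175,110),(155,110),(215,60)]: print((u,v),P[v-1:v+2,u-1:u+2].reshape(-1,3).mean(0).round(1))
L=np.array([(172,498),(302,535),(235,112),(377,155)])/4.+[110,0]
for h in (6,8,10):
    q=onplane(k,L[:,0],L[:,1],h); print('lane',h,q.round(1).tolist(), 'w',np.linalg.norm(q[0]-q[1]).round(1),'front mid',(q[:2].mean(0)).round(1))
    for a,b in((0,2),(1,3)): print('ang',np.arctan2(*(q[b]-q[a])[1::-1]).round(4))
    f=q[1]-q[0]; print('front perp ang',np.arctan2(f[0],-f[1]).round(4))
W=np.array([(370,68),(457,158)])/6.+[280,75]; q=onplane(k,W[:,0],W[:,1],5);print('tip',q.round(1),np.linalg.norm(q[0]-q[1]))
W2=np.array([(145,385),(243,460)])/6.+[280,75]; q2=onplane(k,W2[:,0],W2[:,1],29);print('rear',q2.round(1),np.linalg.norm(q2[0]-q2[1]))
v=q.mean(0)-q2.mean(0); print('ang',np.arctan2(v[1],v[0]),np.hypot(*v[:2]))
# paper: exact top centroid
m=(P[...,2]>54)&(P[...,2]<64); m[:,:290]=0; m[:140]=0;m[170:]=0
pts=np.argwhere(m); r=cv2.minAreaRect(pts[:,::-1].astype(np.float32)); print(r)
b=cv2.boxPoints(r); Q=onplane(k,b[:,0],b[:,1],58); print(Q.round(1), Q.mean(0))
E
```

```text
(130, 60) [551.2 -24.7   1.1]
(215, 90) [ 550.4 -186.3   56.8]
(110, 110) [457.9  -7.5   0.8]
(300, 190) [ 430.6 -386.7    1.8]
(290, 170) [ 461.3 -354.1    1.5]
(370, 170) [ 511.4 -498.6    1.7]
(450, 110) [ 658.2 -586.5    2.5]
(340, 70) [ 653.  -371.     8.9]
(290, 60) [ 639.9 -284.6    7.7]
(295, 112) [ 563.8 -324.1    3.5]
(165, 60) [570.4 -84.    7.9]
(165, 80) [539.5 -91.9   8.7]
(165, 100) [507.5 -99.6   7.9]
(175, 110) [ 496.9 -120.5    8.1]
(155, 110) [485.1 -86.6   7.3]
(215, 60) [ 599.  -163.     1.4]
lane 6 [[459.2, -88.5, 6.0], [462.5, -148.5, 6.0], [619.9, -77.6, 6.0], [623.7, -137.6, 6.0]] w 60.0 front mid [ 460.8 -118.5    6. ]
ang 0.068
ang 0.0674
front perp ang 0.0556
lane 8 [[459.5, -89.2, 8.0], [462.8, -148.9, 8.0], [619.5, -78.3, 8.0], [623.4, -138.1, 8.0]] w 59.8 front mid [ 461.1 -119.1    8. ]
ang 0.068
ang 0.0674
front perp ang 0.0556
lane 10 [[459.8, -89.9, 10.0], [463.1, -149.4, 10.0], [619.2, -79.1, 10.0], [623.0, -138.6, 10.0]] w 59.5 front mid [ 461.5 -119.6   10. ]
ang 0.068
ang 0.0674
front perp ang 0.0556
tip [[ 630.6 -385.4    5. ]
 [ 616.2 -419.9    5. ]] 37.42726424356726
rear [[ 524.9 -352.6   29. ]
 [ 514.1 -388.2   29. ]] 37.16666462284079
ang -0.3008104215188691 108.78069194588238
((308.6585388183594, 153.4268341064453), (17.803810119628906, 18.27233123779297), 38.65980911254883)
[[ 496.9 -343.8   58. ]
 [ 525.  -353.    58. ]
 [ 515.6 -381.7   58. ]
 [ 487.  -372.8   58. ]] [ 506.10624946 -362.82284708   58.        ]
```

```bash
python3 - <<'E'
from h import *
z=np.load('w1.npz'); im=z['im'];d=z['d']
k=cal('wrist'); k[0]['xyz']=z['xyz']; P=cloud(k,d)
print(P[88:93,213:218,2].round(0))
a=-0.3008; c=np.array([506.1,-362.8]); ax=np.array([np.cos(a),np.sin(a)]); n=np.array([-ax[1],ax[0]])
rel=P[...,:2]-c; s=rel@ax; t=rel@n
for t0 in (-30,-10,0,10,26):
  print('t',t0,[ (s0, np.median(P[...,2][(abs(s-s0)<4)&(abs(t-t0)<4)]).round(1)) for s0 in range(-20,165,10) if ((abs(s-s0)<4)&(abs(t-t0)<4)).any()])
# cross profile
# colour/height mask of wedge: boundaries
for s0 in range(20,130,15):
  m=(abs(s-s0)<5)&(abs(t)<30)
  o=np.argsort(t[m]); print(s0,[(int(x),int(y),int(g)) for x,y,g in zip(t[m][o],P[...,2][m][o],im[...,1][m][o])][::4])
E
```

```text
[[  2.   3.   1.   3.   1.]
 [501.   1. 501.   2.   3.]
 [  1.   2.   2.   1.   2.]
 [  0.   3.   1.  -1.   0.]
 [  1.   0.   1.   1.   2.]]
t -30 [(-20, np.float64(1.0)), (-10, np.float64(2.2)), (0, np.float64(1.8)), (10, np.float64(1.8)), (20, np.float64(1.9)), (30, np.float64(2.1)), (40, np.float64(1.6)), (50, np.float64(1.2)), (60, np.float64(1.3)), (70, np.float64(2.3)), (80, np.float64(9.1)), (90, np.float64(9.3)), (100, np.float64(9.4)), (110, np.float64(9.2)), (120, np.float64(9.7)), (130, np.float64(9.1)), (140, np.float64(9.7)), (150, np.float64(9.4)), (160, np.float64(8.8))]
t -10 [(-20, np.float64(1.9)), (-10, np.float64(59.4)), (0, np.float64(59.7)), (10, np.float64(59.1)), (20, np.float64(28.8)), (30, np.float64(27.2)), (40, np.float64(25.3)), (50, np.float64(24.1)), (60, np.float64(21.4)), (70, np.float64(19.7)), (80, np.float64(17.5)), (90, np.float64(15.1)), (100, np.float64(13.4)), (110, np.float64(10.9)), (120, np.float64(9.4)), (130, np.float64(9.1)), (140, np.float64(9.4)), (150, np.float64(9.4)), (160, np.float64(8.8))]
t 0 [(-20, np.float64(1.8)), (-10, np.floa
[... 6304 characters left out ...]
 (-26, 9, 227), (-25, 8, 226), (-24, 9, 227), (-23, 8, 228), (-22, 8, 228), (-20, 11, 228), (-19, 11, 227), (-18, 9, 229), (-17, 10, 191), (-16, 8, 171), (-14, 10, 191), (-13, 9, 171), (-12, 9, 194), (-11, 10, 216), (-10, 8, 197), (-8, 8, 174), (-7, 8, 197), (-6, 9, 224), (-5, 9, 223), (-4, 9, 162), (-3, 9, 167), (-2, 7, 223), (-1, 8, 222), (0, 8, 175), (0, 9, 227), (1, 7, 220), (3, 9, 198), (5, 9, 174), (5, 6, 197), (6, 8, 220), (7, 7, 227), (9, 8, 219), (10, 8, 225), (11, 9, 161), (13, 10, 162), (14, 8, 161), (15, 9, 160), (16, 10, 167), (17, 7, 193), (18, 8, 209), (19, 9, 222), (21, 8, 222), (22, 7, 224), (23, 9, 225), (24, 8, 226), (25, 10, 228), (26, 9, 227), (27, 8, 226), (28, 8, 228)]
```

Call:
arm_command:
  steps:
    - {"dx": 0,"dy": 0,"dz": 0,"rx": 0,"ry": 0,"rz": 0.102,"claw": -1}
    - {"dx": 0,"dy": 0,"dz": 0,"rx": 0,"ry": 0,"rz": 0.102,"claw": -1}
    - {"dx": 0,"dy": 0,"dz": 0,"rx": 0,"ry": 0,"rz": 0.102,"claw": -1}
    - {"dx": 0,"dy": 0,"dz": 0,"rx": 0,"ry": 0,"rz": 0.102,"claw": -1}
    - {"dx": 0.038,"dy": 0.039,"dz": 0,"rx": 0,"ry": 0,"rz": 0,"claw": -1}
    - {"dx": 0.038,"dy": 0.039,"dz": 0,"rx": 0,"ry": 0,"rz": 0,"claw": -1}
    - {"dx": 0,"dy": 0,"dz": 0.06,"rx": 0,"ry": 0,"rz": 0,"claw": -1}
    - {"dx": 0,"dy": 0,"dz": 0.06,"rx": 0,"ry": 0,"rz": 0,"claw": -1}
    - {"dx": 0,"dy": 0,"dz": 0.06,"rx": 0,"ry": 0,"rz": 0,"claw": -1}
    - {"dx": 0,"dy": 0,"dz": 0,"rx": 0,"ry": 0,"rz": 0,"claw": -1}

```text
t: 2.8
eef_pos: [494.7, -379.0, 160.9]
tcp_rot: [3.141, -0.0, -0.343]
ft_force: [0.1, 0.5, 1.6]
opening: 0.999
```

```bash
python3 - <<'E'
from h import *
s=env.state();print(s['t'],s['eef_pos'],s['tcp_rot'],s['ft_force'],s['joints'])
k=cal('wrist'); im,d=env.read_camera('wrist')
cv2.imwrite('pics/w2.png',cv2.resize(im[:,:,::-1],(800,600)))
P=cloud(k,d); g=np.array([506,-363])
m=(P[...,2]>52)&(P[...,2]<66)&(np.hypot(*(P[...,:2]-g).transpose(2,0,1))<40)
q=P[m]; r=cv2.minAreaRect(q[:,:2].astype(np.float32)); print(m.sum(),r,np.median(q[:,2]))
b=np.argwhere(m); print(b.min(0),b.max(0))
E
```

```text
2.8 [ 494.65902539 -378.95805964  160.92424273] [ 3.14091386e+00 -2.64777920e-04 -3.42829489e-01] [0.13338058 0.47942301 1.63972889] [-7.59436403e-01  5.20603864e-01  1.60111303e+00 -6.02961651e-04
  1.01935903e+00  1.15450527e+00]
684 ((506.2044677734375, -363.32159423828125), (30.327665328979492, 30.73427963256836), 70.29287719726562) 58.88346278362283
[164 227] [190 253]
```

View pics/w2.png

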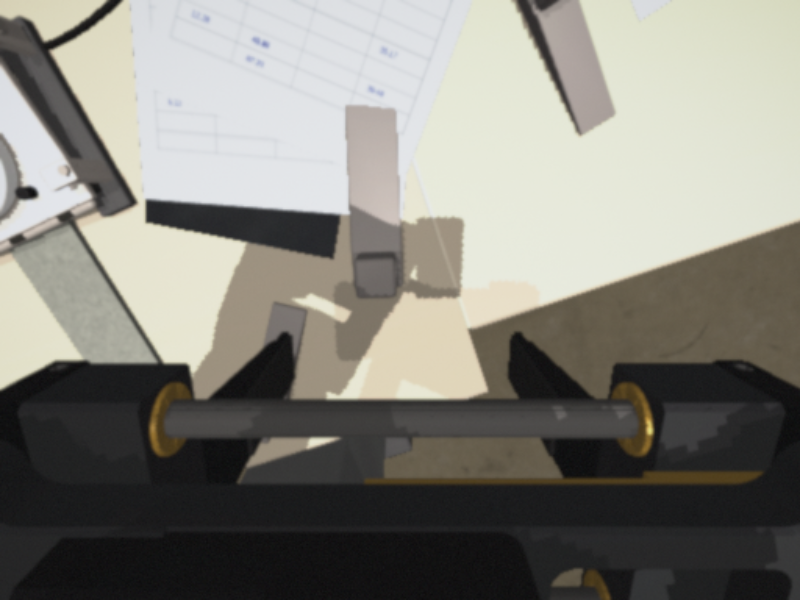

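The wedge's grip is at (376,275) and its ramp extends up to (370,105). The stand and strip are on the left. I'll get a more accurate wedge yaw from the ramp edges.

```bash
python3 - <<'E'
from h import *
k=cal('wrist'); im,d=env.read_camera('wrist')
P=cloud(k,d)
m=(P[...,2]>13)&(P[...,2]<29.5)&(P[...,0]>500)&(P[...,0]<640)&(abs(P[...,1]+363+(P[...,0]-506)*.32)<35)&(d>0)
n,l,s,c=cv2.connectedComponentsWithStats(m.astype(np.uint8)); i=1+s[1:,4].argmax(); m=l==i
L=[];Rr=[]
for r in np.unique(np.argwhere(m)[:,0])[3:-3]:
    cc=np.where(m[r])[0]; L.append(P[r,cc[0]]);Rr.append(P[r,cc[-1]])
for e in (L,Rr):
    e=np.array(e); x,y=e[:,0],e[:,1]
    vx,vy,x0,y0=cv2.fitLine(e[:,:2].astype(np.float32),cv2.DIST_HUBER,0,.01,.01).ravel(); print(np.arctan(vy/vx),x0,y0,len(e))
    t=np.array([np.cos(-.32),np.sin(-.32)]); 
    print('lateral of grip centre', (np.array([506.1,-363.1])-[x0,y0])@np.array([-vy,vx])*np.sign(vx))
q=P[m];print(cv2.minAreaRect(q[:,:2].astype(np.float32)))
E
```

```text
-0.3102829 569.3814 -363.16623 71
lateral of grip centre -19.25852194728906
-0.30523247 556.7786 -399.68076 71
lateral of grip centre 19.66020585806253
((563.013671875, -381.3789978027344), (39.95842361450195, 89.27265167236328), 72.4743881225586)
```

Call:
arm_command:
  steps:
    - {"dx": 0,"dy": 0,"dz": 0,"rx": 0,"ry": 0,"rz": -0.023,"claw": -1}
    - {"dx": 0.0076,"dy": -0.023,"dz": 0,"rx": 0,"ry": 0,"rz": 0,"claw": -1}
    - {"dx": 0,"dy": 0,"dz": 0,"rx": 0,"ry": 0,"rz": 0,"claw": -1}
    - {"dx": 0,"dy": 0,"dz": 0.04,"rx": 0,"ry": 0,"rz": 0,"claw": -1}
    - {"dx": 0,"dy": 0,"dz": 0.03,"rx": 0,"ry": 0,"rz": 0,"claw": -1}
    - {"dx": 0,"dy": 0,"dz": 0,"rx": 0,"ry": 0,"rz": 0,"claw": -1}

```text
t: 3.65
eef_pos: [512.1, -364.6, 115.3]
tcp_rot: [3.133, -0.017, -0.301]
ft_force: [0.2, -1.0, 0.3]
opening: 0.998
```

Call:
arm_command:
  steps:
    - {"dx": 0,"dy": 0,"dz": 0,"rx": 0,"ry": 0,"rz": 0,"claw": -1}

```text
t: 3.78
eef_pos: [512.6, -364.8, 116.4]
tcp_rot: [3.132, -0.018, -0.301]
ft_force: [-0.9, -0.0, 0.4]
opening: 1.002
```

```bash
cat >> h.py <<'E'
def go(p,yaw):
    s=env.state(); A=R.from_euler('xyz',s['tcp_rot']); B=R.from_euler('xyz',[np.pi,0,yaw])
    d=A.inv().apply(np.array(p)-s['eef_pos']); r=(A.inv()*B).as_rotvec()
    print('t',round(s['t'],2),'pos',s['eef_pos'].round(1),'rot',s['tcp_rot'].round(4),'F',s['ft_force'].round(1),'op',round(s['opening'],3))
    print('mm',d.round(1),'dfrac',(d/800).round(4),'rfrac',(r/(np.pi/2)).round(4))
E
python3 - <<'E'
from h import *
go([506.1,-363.1,116],-.307)
E
```

```text
t 3.77 pos [ 512.6 -364.8  116.4] rot [ 3.1325 -0.0182 -0.3012] F [-0.9 -0.   0.4] op 1.002
mm [-6.7  0.3  0.3] dfrac [-0.0083  0.0004  0.0003] rfrac [ 0.0058 -0.0116  0.0037]
```

Call:
arm_command:
  steps:
    - {"dx": -0.008,"dy": 0,"dz": 0,"rx": 0.0058,"ry": -0.0116,"rz": 0.0037,"claw": -1}
    - {"dx": 0,"dy": 0,"dz": 0,"rx": 0,"ry": 0,"rz": 0,"claw": -1}

```text
t: 4.03
eef_pos: [506.5, -363.1, 118.1]
tcp_rot: [3.141, -0.001, -0.307]
ft_force: [0.3, 0.5, -0.2]
opening: 1.001
```

```bash
python3 - <<'E'
from h import *
go([506.1,-363.1,31],-.307)
E
```

```text
t 4.03 pos [ 506.5 -363.1  118.1] rot [ 3.1413e+00 -8.0000e-04 -3.0730e-01] F [ 0.3  0.5 -0.2] op 1.001
mm [-0.5  0.1 87.1] dfrac [-6.000e-04  1.000e-04  1.088e-01] rfrac [ 0.0002 -0.0005 -0.0002]
```

Call:
arm_command:
  steps:
    - {"dx": 0,"dy": 0,"dz": 0.025,"rx": 0,"ry": 0,"rz": 0,"claw": -1}
    - {"dx": 0,"dy": 0,"dz": 0.025,"rx": 0,"ry": 0,"rz": 0,"claw": -1}
    - {"dx": 0,"dy": 0,"dz": 0.025,"rx": 0,"ry": 0,"rz": 0,"claw": -1}
    - {"dx": 0,"dy": 0,"dz": 0.02,"rx": 0,"ry": 0,"rz": 0,"claw": -1}
    - {"dx": 0,"dy": 0,"dz": 0,"rx": 0,"ry": 0,"rz": 0,"claw": -1}

```text
t: 4.65
eef_pos: [507.6, -364.5, 42.7]
tcp_rot: [3.139, -0.005, -0.308]
ft_force: [0.3, -1.1, -0.1]
opening: 1.002
```

```bash
python3 - <<'E'
from h import *
go([506.1,-363.1,31],-.307)
E
```

```text
t 4.65 pos [ 507.6 -364.5   42.7] rot [ 3.1394 -0.0052 -0.308 ] F [ 0.3 -1.1 -0.1] op 1.002
mm [-1.9 -0.9 11.7] dfrac [-0.0024 -0.0012  0.0146] rfrac [ 0.0014 -0.0033 -0.0007]
```

Call:
arm_command:
  steps:
    - {"dx": -0.0024,"dy": -0.0012,"dz": 0.0146,"rx": 0.0014,"ry": -0.0033,"rz": 0,"claw": -1}
    - {"dx": 0,"dy": 0,"dz": 0,"rx": 0,"ry": 0,"rz": 0,"claw": -1}

```text
t: 4.9
eef_pos: [506.4, -363.3, 31.3]
tcp_rot: [3.141, -0.001, -0.308]
ft_force: [0.3, 0.5, 0.2]
opening: 1.002
```

```bash
python3 - <<'E'
from h import *
go([506.1,-363.1,31],-.307)
im,d=env.read_camera('wrist')
cv2.imwrite('pics/w3.png',cv2.resize(im[:,:,::-1],(800,600)))
E
```

```text
t 4.9 pos [ 506.4 -363.3   31.3] rot [ 3.1411e+00 -1.0000e-03 -3.0800e-01] F [0.3 0.5 0.2] op 1.002
mm [-0.4 -0.1  0.3] dfrac [-0.0004 -0.0002  0.0004] rfrac [ 0.0003 -0.0006 -0.0007]
```

View pics/w3.png

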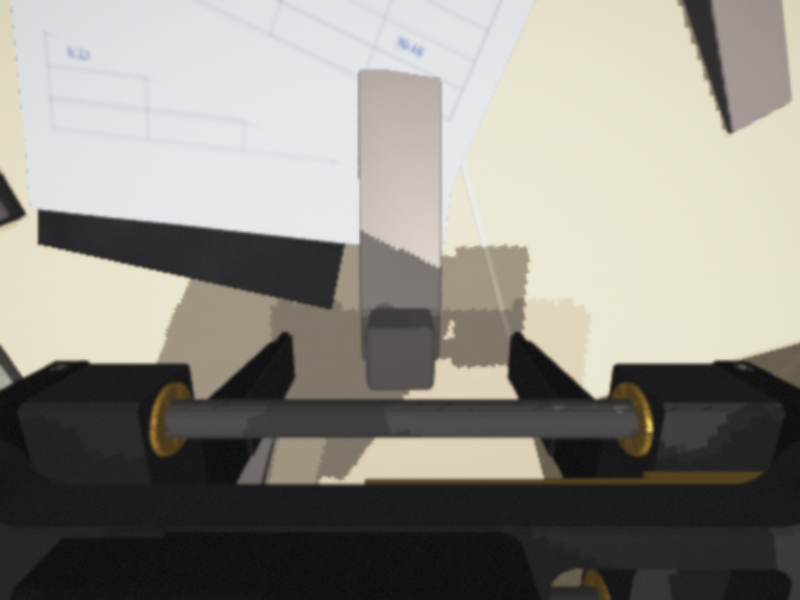

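The grip block is centred between the fingers at about (400,350), so I'll close.

Call:
arm_command:
  steps:
    - {"dx": 0,"dy": 0,"dz": 0,"rx": 0,"ry": 0,"rz": 0,"claw": 1}
    - {"dx": 0,"dy": 0,"dz": 0,"rx": 0,"ry": 0,"rz": 0,"claw": 1}
    - {"dx": 0,"dy": 0,"dz": 0,"rx": 0,"ry": 0,"rz": 0,"claw": 1}
    - {"dx": 0,"dy": 0,"dz": 0,"rx": 0,"ry": 0,"rz": 0,"claw": 1}
    - {"dx": 0,"dy": 0,"dz": 0,"rx": 0,"ry": 0,"rz": 0,"claw": 1}
    - {"dx": 0,"dy": 0,"dz": 0,"rx": 0,"ry": 0,"rz": 0,"claw": 1}
    - {"dx": 0,"dy": 0,"dz": 0,"rx": 0,"ry": 0,"rz": 0,"claw": 1}
    - {"dx": 0,"dy": 0,"dz": 0,"rx": 0,"ry": 0,"rz": 0,"claw": 1}

```text
t: 5.95
eef_pos: [507.2, -364.0, 33.1]
tcp_rot: [3.14, -0.004, -0.308]
ft_force: [1.1, 0.4, -0.3]
opening: 0.311
```

Call:
arm_command:
  steps:
    - {"dx": 0,"dy": 0,"dz": -0.02,"rx": 0,"ry": 0,"rz": 0,"claw": 1}
    - {"dx": 0,"dy": 0,"dz": -0.03,"rx": 0,"ry": 0,"rz": 0,"claw": 1}
    - {"dx": 0,"dy": 0,"dz": -0.03,"rx": 0,"ry": 0,"rz": 0,"claw": 1}
    - {"dx": 0,"dy": 0,"dz": -0.02,"rx": 0,"ry": 0,"rz": 0,"claw": 1}
    - {"dx": 0,"dy": 0,"dz": 0,"rx": 0,"ry": 0,"rz": 0,"claw": 1}

```text
t: 6.58
eef_pos: [506.9, -363.7, 118.5]
tcp_rot: [3.14, -0.004, -0.308]
ft_force: [0.7, 0.2, -1.7]
opening: 0.311
```

```bash
python3 - <<'E'
from h import *
go([465.1,-118.9,110],.068)
k=cal('side'); im,d=env.read_camera('side')
cv2.imwrite('pics/s4.png',cv2.resize(im[130:310,150:350,::-1],(640,576),interpolation=cv2.INTER_CUBIC))
E
```

```text
t 6.58 pos [ 506.9 -363.7  118.5] rot [ 3.1397 -0.0041 -0.308 ] F [ 0.7  0.2 -1.7] op 0.311
mm [-114.1 -220.7    7.6] dfrac [-0.1426 -0.2758  0.0095] rfrac [ 0.0017 -0.0024 -0.2394]
```

View pics/s4.png

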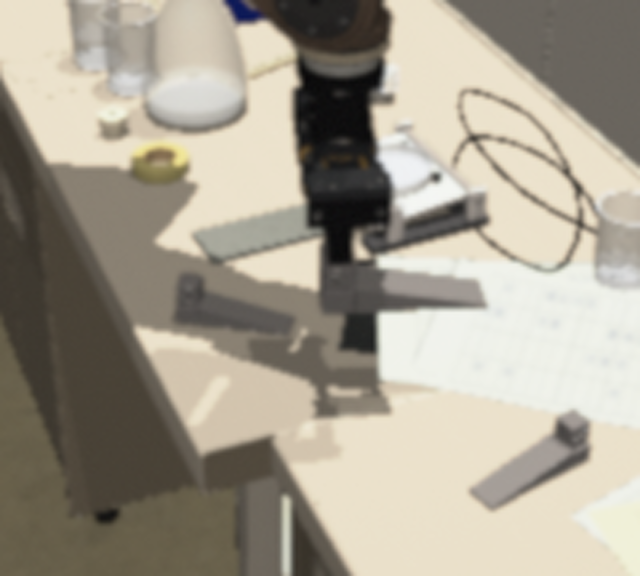

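Call:
arm_command:
  steps:
    - {"dx": -0.024,"dy": -0.046,"dz": 0,"rx": 0,"ry": 0,"rz": 0,"claw": 1}
    - {"dx": -0.024,"dy": -0.046,"dz": 0,"rx": 0,"ry": 0,"rz": 0,"claw": 1}
    - {"dx": -0.024,"dy": -0.046,"dz": 0,"rx": 0,"ry": 0,"rz": 0,"claw": 1}
    - {"dx": -0.024,"dy": -0.046,"dz": 0,"rx": 0,"ry": 0,"rz": 0,"claw": 1}
    - {"dx": -0.024,"dy": -0.046,"dz": 0,"rx": 0,"ry": 0,"rz": 0,"claw": 1}
    - {"dx": 0,"dy": 0,"dz": 0,"rx": 0,"ry": 0,"rz": -0.06,"claw": 1}
    - {"dx": 0,"dy": 0,"dz": 0,"rx": 0,"ry": 0,"rz": -0.06,"claw": 1}
    - {"dx": 0,"dy": 0,"dz": 0,"rx": 0,"ry": 0,"rz": -0.06,"claw": 1}
    - {"dx": 0,"dy": 0,"dz": 0,"rx": 0,"ry": 0,"rz": -0.04,"claw": 1}
    - {"dx": 0,"dy": 0,"dz": 0,"rx": 0,"ry": 0,"rz": 0,"claw": 1}

```text
t: 7.88
eef_pos: [465.3, -150.4, 109.1]
tcp_rot: [-3.137, 0.01, 0.048]
ft_force: [0.4, 0.8, -1.1]
opening: 0.309
```

```bash
python3 - <<'E'
from h import *
go([465.1,-118.9,110],.068)
E
```

```text
t 7.88 pos [ 465.3 -150.4  109.1] rot [-3.1365  0.0099  0.0479] F [ 0.4  0.8 -1.1] op 0.309
mm [  1.3 -31.5  -0.7] dfrac [ 0.0016 -0.0394 -0.0009] rfrac [-0.0033  0.0062 -0.0128]
```

Call:
arm_command:
  steps:
    - {"dx": 0.0016,"dy": -0.0394,"dz": -0.0009,"rx": -0.0033,"ry": 0.0062,"rz": -0.0128,"claw": 1}
    - {"dx": 0,"dy": 0,"dz": 0,"rx": 0,"ry": 0,"rz": 0,"claw": 1}

```text
t: 8.12
eef_pos: [464.6, -118.3, 109.0]
tcp_rot: [-3.141, 0.001, 0.064]
ft_force: [-0.4, -0.9, -2.1]
opening: 0.308
```

```bash
python3 - <<'E'
from h import *
go([465.1,-118.9,110],.068)
k=cal('wrist');im,d=env.read_camera('wrist')
np.savez('w5.npz',im=im,d=d,xyz=k[0]['xyz'],att=k[0]['attitude'])
cv2.imwrite('pics/w5.png',cv2.resize(im[:,:,::-1],(800,600)))
E
```

```text
t 8.12 pos [ 464.6 -118.3  109. ] rot [-3.141e+00  1.400e-03  6.450e-02] F [-0.4 -0.9 -2.1] op 0.308
mm [ 0.4  0.6 -1. ] dfrac [ 0.0006  0.0007 -0.0013] rfrac [-0.0004  0.0009 -0.0022]
```

View pics/w5.png

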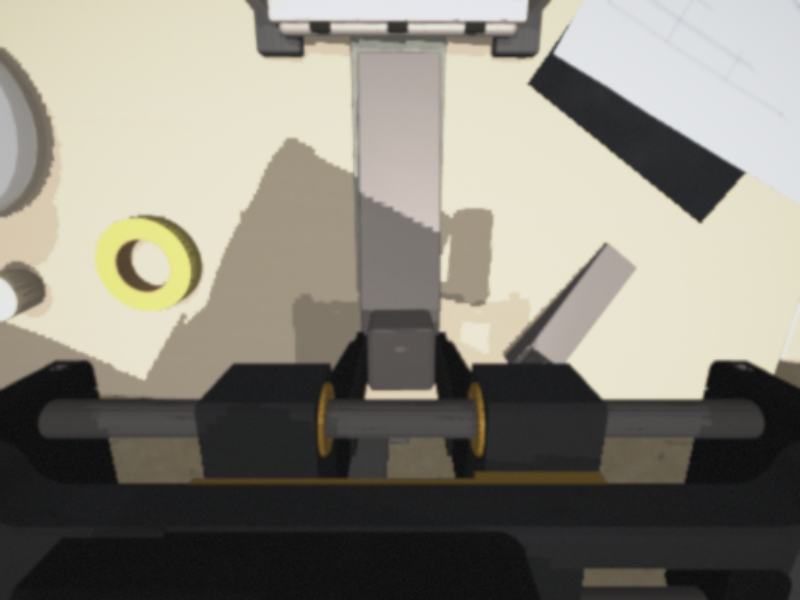

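The wedge is over the strip and square to the stand. Its tip is at (399,52), on the stand's centre line at about x=399. Lowering now.

Call:
arm_command:
  steps:
    - {"dx": 0,"dy": 0,"dz": 0.025,"rx": 0,"ry": 0,"rz": -0.002,"claw": 1}
    - {"dx": 0,"dy": 0,"dz": 0.025,"rx": 0,"ry": 0,"rz": 0,"claw": 1}
    - {"dx": 0,"dy": 0,"dz": 0.02,"rx": 0,"ry": 0,"rz": 0,"claw": 1}
    - {"dx": 0,"dy": 0,"dz": 0.008,"rx": 0,"ry": 0,"rz": 0,"claw": 1}
    - {"dx": 0,"dy": 0,"dz": 0,"rx": 0,"ry": 0,"rz": 0,"claw": 1}

```text
t: 8.8
eef_pos: [466.1, -122.2, 44.6]
tcp_rot: [3.141, 0.0, 0.061]
ft_force: [-0.5, -0.3, -0.6]
opening: 0.313
```

```bash
python3 - <<'E'
from h import *
go([463.6,-119,44],.067)
E
```

```text
t 8.8 pos [ 466.1 -122.2   44.6] rot [3.141e+00 1.000e-04 6.090e-02] F [-0.5 -0.3 -0.6] op 0.313
mm [-2.3 -3.4  0.6] dfrac [-0.0028 -0.0042  0.0007] rfrac [ 0.0004  0.     -0.0039]
```

Call:
arm_command:
  steps:
    - {"dx": 0,"dy": -0.0042,"dz": 0.001,"rx": 0,"ry": 0,"rz": -0.0039,"claw": 1}
    - {"dx": 0,"dy": 0,"dz": 0.002,"rx": 0,"ry": 0,"rz": 0,"claw": 1}
    - {"dx": 0,"dy": 0,"dz": 0.002,"rx": 0,"ry": 0,"rz": 0,"claw": 1}

```text
t: 9.18
eef_pos: [466.5, -119.1, 41.6]
tcp_rot: [3.14, -0.002, 0.067]
ft_force: [-0.1, -0.3, -0.6]
opening: 0.309
```

```bash
python3 - <<'E'
from h import *
go([463.6,-119,40],.067)
E
```

```text
t 9.18 pos [ 466.5 -119.1   41.6] rot [ 3.14e+00 -2.00e-03  6.71e-02] F [-0.1 -0.3 -0.6] op 0.309
mm [-2.9 -0.3  1.6] dfrac [-0.0037 -0.0004  0.002 ] rfrac [ 0.001  -0.0013  0.0001]
```

Call:
arm_command:
  steps:
    - {"dx": 0,"dy": 0,"dz": 0.0015,"rx": 0.001,"ry": -0.0013,"rz": 0,"claw": 1}
    - {"dx": 0,"dy": 0,"dz": 0.001,"rx": 0,"ry": 0,"rz": 0,"claw": 1}

```text
t: 9.43
eef_pos: [466.6, -118.9, 40.4]
tcp_rot: [-3.142, -0.0, 0.067]
ft_force: [-3.9, 3.2, 19.6]
opening: 0.313
```

Call:
arm_command:
  steps:
    - {"dx": 0,"dy": 0,"dz": 0.001,"rx": 0,"ry": 0,"rz": 0,"claw": 1}

```text
t: 9.55
eef_pos: [466.6, -118.8, 40.4]
tcp_rot: [3.141, -0.001, 0.067]
ft_force: [-3.5, 1.7, 15.6]
opening: 0.313
```

Call:
arm_command:
  steps:
    - {"dx": 0,"dy": 0,"dz": 0.001,"rx": 0,"ry": 0,"rz": 0,"claw": 1}

```text
t: 9.68
eef_pos: [466.6, -118.8, 40.4]
tcp_rot: [3.141, -0.001, 0.067]
ft_force: [-4.5, 1.2, 12.7]
opening: 0.309
```

Contact is at TCP z≈40.4, so the strip is about 7 mm high. I'll ease the downward press and slide forward.

Call:
arm_command:
  steps:
    - {"dx": 0,"dy": 0,"dz": 0,"rx": 0,"ry": 0,"rz": 0,"claw": 1}
    - {"dx": 0.003,"dy": 0,"dz": 0,"rx": 0,"ry": 0,"rz": 0,"claw": 1}
    - {"dx": 0.003,"dy": 0,"dz": 0,"rx": 0,"ry": 0,"rz": 0,"claw": 1}

```text
t: 10.05
eef_pos: [471.8, -118.6, 40.7]
tcp_rot: [3.141, -0.002, 0.067]
ft_force: [-0.7, -0.1, -0.5]
opening: 0.309
```

```bash
python3 - <<'E'
from h import *
go([484.6,-117.6,40.4],.067)
E
```

```text
t 10.05 pos [ 471.8 -118.6   40.7] rot [ 3.1409e+00 -1.6000e-03  6.7300e-02] F [-0.7 -0.1 -0.5] op 0.309
mm [12.8 -0.2  0.3] dfrac [ 0.016  -0.0002  0.0004] rfrac [ 0.0005 -0.001   0.0002]
```

Call:
arm_command:
  steps:
    - {"dx": 0.006,"dy": 0,"dz": 0.0003,"rx": 0,"ry": 0,"rz": 0,"claw": 1}
    - {"dx": 0.006,"dy": 0,"dz": 0.0003,"rx": 0,"ry": 0,"rz": 0,"claw": 1}
    - {"dx": 0.006,"dy": 0,"dz": 0.0003,"rx": 0,"ry": 0,"rz": 0,"claw": 1}
    - {"dx": 0.004,"dy": 0,"dz": 0.0003,"rx": 0,"ry": 0,"rz": 0,"claw": 1}

```text
t: 10.55
eef_pos: [489.1, -117.2, 40.5]
tcp_rot: [-3.142, 0.002, 0.068]
ft_force: [-4.6, 0.2, 7.2]
opening: 0.306
```

```bash
python3 - <<'E'
from h import *
go([511,-116,40.4],.067)
k=cal('wrist');im,d=env.read_camera('wrist')
cv2.imwrite('pics/w6.png',cv2.resize(im[:,:,::-1],(800,600)))
E
```

```text
t 10.55 pos [ 489.1 -117.2   40.5] rot [-3.1416e+00  1.6000e-03  6.7800e-02] F [-4.6  0.2  7.2] op 0.306
mm [21.9  0.3  0. ] dfrac [0.0274 0.0004 0.0001] rfrac [-0.      0.001   0.0005]
```

View pics/w6.png

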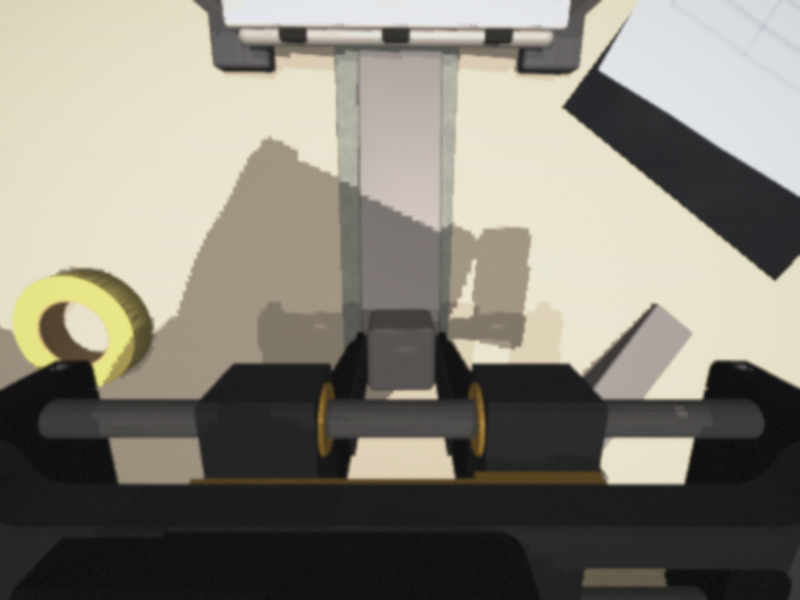

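The tip is just reaching the bar at about (398,50). The strip margins beside the wedge are 23 px and 17 px, so it sits about 1.5 mm to the right. I'll correct that slightly and carry on.

Call:
arm_command:
  steps:
    - {"dx": 0.005,"dy": -0.001,"dz": 0.0001,"rx": 0,"ry": 0,"rz": 0,"claw": 1}
    - {"dx": 0.005,"dy": -0.001,"dz": 0.0001,"rx": 0,"ry": 0,"rz": 0,"claw": 1}
    - {"dx": 0.005,"dy": 0,"dz": 0.0001,"rx": 0,"ry": 0,"rz": 0,"claw": 1}
    - {"dx": 0.005,"dy": 0,"dz": 0.0001,"rx": 0,"ry": 0,"rz": 0,"claw": 1}

```text
t: 11.1
eef_pos: [506.0, -114.3, 40.5]
tcp_rot: [-3.142, 0.003, 0.068]
ft_force: [-4.0, 0.0, 6.1]
opening: 0.311
```

```bash
python3 - <<'E'
from h import *
go([511,-114.3,40.4],.067)
E
```

```text
t 11.1 pos [ 506.  -114.3   40.5] rot [-3.1415e+00  2.6000e-03  6.8000e-02] F [-4.   0.   6.1] op 0.311
mm [5.  0.3 0.1] dfrac [0.0062 0.0004 0.0001] rfrac [-0.      0.0017  0.0006]
```

Call:
arm_command:
  steps:
    - {"dx": 0.004,"dy": 0,"dz": -0.0001,"rx": 0,"ry": 0.001,"rz": 0,"claw": 1}
    - {"dx": 0.004,"dy": 0,"dz": 0,"rx": 0,"ry": 0,"rz": 0,"claw": 1}
    - {"dx": 0.004,"dy": 0,"dz": 0,"rx": 0,"ry": 0,"rz": 0,"claw": 1}
    - {"dx": 0.004,"dy": 0,"dz": 0,"rx": 0,"ry": 0,"rz": 0,"claw": 1}

```text
t: 11.6
eef_pos: [519.0, -113.2, 40.5]
tcp_rot: [-3.141, 0.003, 0.068]
ft_force: [-8.7, -1.1, 7.3]
opening: 0.308
```

Call:
arm_command:
  steps:
    - {"dx": 0.004,"dy": 0,"dz": 0,"rx": 0,"ry": 0,"rz": 0,"claw": 1}
    - {"dx": 0.004,"dy": 0,"dz": 0,"rx": 0,"ry": 0,"rz": 0,"claw": 1}
    - {"dx": 0.004,"dy": 0,"dz": 0,"rx": 0,"ry": 0,"rz": 0,"claw": 1}
    - {"dx": 0.004,"dy": 0,"dz": 0,"rx": 0,"ry": 0,"rz": 0,"claw": 1}

```text
t: 12.1
eef_pos: [527.2, -111.7, 40.4]
tcp_rot: [-3.138, 0.014, 0.07]
ft_force: [-9.3, -1.1, 8.8]
opening: 0.311
```

```bash
python3 - <<'E'
from h import *
go([565,-111.7,40.4],.067)
k=cal('wrist');im,d=env.read_camera('wrist')
cv2.imwrite('pics/w7.png',cv2.resize(im[:,:,::-1],(800,600)))
E
```

```text
t 12.1 pos [ 527.2 -111.7   40.4] rot [-3.1385  0.0141  0.0696] F [-9.3 -1.1  8.8] op 0.311
mm [37.7  2.7 -0.5] dfrac [ 0.0471  0.0033 -0.0006] rfrac [-0.002   0.009   0.0017]
```

View pics/w7.png

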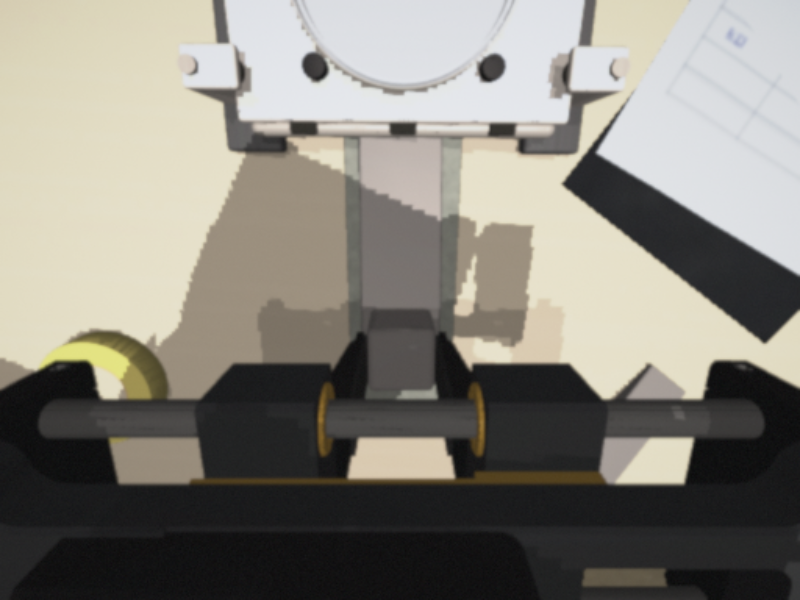

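The bar is now being lifted and the platform edge is at about y=130 px. I'll reduce the downward press and remove the small tool pitch.

Call:
arm_command:
  steps:
    - {"dx": 0.003,"dy": 0.001,"dz": -0.0006,"rx": -0.001,"ry": 0.009,"rz": 0,"claw": 1}
    - {"dx": 0.003,"dy": 0,"dz": -0.0003,"rx": -0.001,"ry": 0.004,"rz": 0,"claw": 1}

```text
t: 12.4
eef_pos: [530.6, -111.7, 40.5]
tcp_rot: [-3.14, -0.002, 0.07]
ft_force: [-6.7, -1.5, 3.6]
opening: 0.311
```

```bash
python3 - <<'E'
from h import *
go([565,-111.2,40.4],.068)
E
```

```text
t 12.4 pos [ 530.6 -111.7   40.5] rot [-3.1402e+00 -2.3000e-03  6.9900e-02] F [-6.7 -1.5  3.6] op 0.311
mm [34.4  1.9  0.2] dfrac [0.043  0.0024 0.0002] rfrac [-0.0009 -0.0015  0.0012]
```

Call:
arm_command:
  steps:
    - {"dx": 0.004,"dy": 0.0008,"dz": -0.0002,"rx": 0,"ry": 0.001,"rz": 0,"claw": 1}
    - {"dx": 0.004,"dy": 0.0008,"dz": -0.0002,"rx": 0,"ry": 0.002,"rz": 0,"claw": 1}
    - {"dx": 0.004,"dy": 0.0005,"dz": -0.0002,"rx": 0,"ry": 0.002,"rz": 0,"claw": 1}
    - {"dx": 0.004,"dy": 0,"dz": -0.0002,"rx": 0,"ry": 0.002,"rz": 0,"claw": 1}

```text
t: 12.9
eef_pos: [538.6, -111.4, 40.5]
tcp_rot: [-3.137, -0.002, 0.071]
ft_force: [-7.7, -0.2, 5.8]
opening: 0.313
```

```bash
python3 - <<'E'
from h import *
go([565,-112,40.4],.068)
E
```

```text
t 12.9 pos [ 538.6 -111.4   40.5] rot [-3.1367e+00 -1.7000e-03  7.1300e-02] F [-7.7 -0.2  5.8] op 0.313
mm [26.3  2.5  0.2] dfrac [0.0329 0.0031 0.0002] rfrac [-0.0031 -0.001   0.0021]
```

Call:
arm_command:
  steps:
    - {"dx": 0.004,"dy": 0.001,"dz": -0.0003,"rx": -0.003,"ry": 0.001,"rz": 0.001,"claw": 1}
    - {"dx": 0.004,"dy": 0.001,"dz": -0.0002,"rx": -0.001,"ry": 0.002,"rz": 0.001,"claw": 1}
    - {"dx": 0.004,"dy": 0.0005,"dz": -0.0002,"rx": 0,"ry": 0.002,"rz": 0,"claw": 1}
    - {"dx": 0.004,"dy": 0,"dz": -0.0002,"rx": 0,"ry": 0.002,"rz": 0,"claw": 1}

```text
t: 13.4
eef_pos: [546.9, -111.3, 40.5]
tcp_rot: [-3.14, -0.001, 0.069]
ft_force: [-8.9, -1.5, 5.9]
opening: 0.306
```

Call:
arm_command:
  steps:
    - {"dx": 0.004,"dy": 0.001,"dz": -0.0003,"rx": -0.001,"ry": 0.001,"rz": 0.001,"claw": 1}
    - {"dx": 0.004,"dy": 0.001,"dz": -0.0002,"rx": -0.001,"ry": 0.002,"rz": 0.001,"claw": 1}
    - {"dx": 0.004,"dy": 0.0005,"dz": -0.0002,"rx": 0,"ry": 0.002,"rz": 0,"claw": 1}

```text
t: 13.78
eef_pos: [553.0, -111.6, 40.5]
tcp_rot: [-3.14, -0.0, 0.067]
ft_force: [-8.3, 0.2, 7.2]
opening: 0.311
```

```bash
python3 - <<'E'
from h import *
go([565,-112,40.4],.068)
k=cal('wrist');im,d=env.read_camera('wrist')
np.savez('w8.npz',im=im,d=d,xyz=k[0]['xyz'],att=k[0]['attitude'])
cv2.imwrite('pics/w8.png',cv2.resize(im[:,:,::-1],(800,600)))
E
```

```text
t 13.78 pos [ 553.  -111.6   40.5] rot [-3.1401e+00 -2.0000e-04  6.7100e-02] F [-8.3  0.2  7.2] op 0.311
mm [11.9  1.2  0.1] dfrac [0.0149 0.0015 0.0001] rfrac [-0.0009 -0.0001 -0.0006]
```

View pics/w8.png

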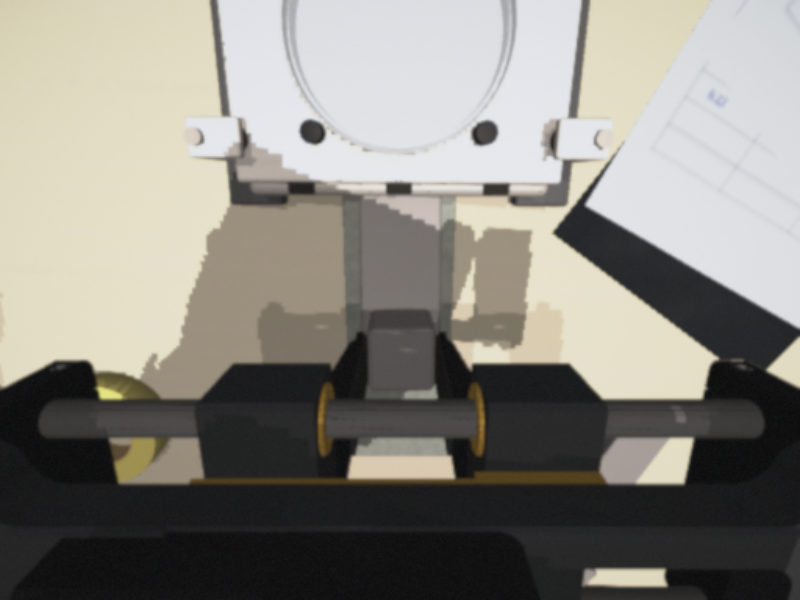

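The wedge is central, with strip margins of about 16 px and 15 px. I'll measure the platform tilt by fitting a plane to the depth.

```bash
cat >> h.py <<'E'
def plat():
    k=cal('wrist'); im,d=env.read_camera('wrist'); P=cloud(k,d)
    o=np.array([684.6,-103.9-0]); a=.068; ex=np.array([np.cos(a),np.sin(a)]); ey=np.array([-ex[1],ex[0]])
    x=(P[...,:2]-o)@ex; y=(P[...,:2]-o)@ey; z=P[...,2]
    m=(d>0)&(x>-50)&(x<40)&(abs(y)<62)&(abs(y)>47)&(abs(z-44)<16)&(im.min(-1)>110)
    A=np.c_[x[m],y[m],np.ones(m.sum())]; b=z[m]
    for _ in range(4):
        c,*_r=np.linalg.lstsq(A,b,rcond=None); e=abs(A@c-b)<3; A,b=A[e],b[e]
    mb=(d>0)&(x>-110)&(x<-70)&(abs(y)>40)&(abs(y)<70)&(abs(z)<12)
    bb=np.linalg.lstsq(np.c_[x[mb],y[mb],np.ones(mb.sum())],z[mb],rcond=None)[0]
    print('plat slope',c.round(4),len(b),'xrange',A[:,0].min().round(),A[:,0].max().round(),'bench slope',bb.round(4))
    return im,d
E
python3 - <<'E'
from h import *
plat()
E
```

```text
plat slope [ 4.11000e-02 -2.10000e-03  3.98032e+01] 4439 xrange -50.0 13.0 bench slope [ 0.0029 -0.0023  1.8018]
```

Call:
arm_command:
  steps:
    - {"dx": 0.004,"dy": 0,"dz": -0.0003,"rx": -0.001,"ry": 0.001,"rz": 0,"claw": 1}
    - {"dx": 0.004,"dy": 0,"dz": -0.0003,"rx": -0.001,"ry": 0.002,"rz": 0.001,"claw": 1}
    - {"dx": 0.004,"dy": 0,"dz": -0.0002,"rx": 0,"ry": 0.002,"rz": 0,"claw": 1}
    - {"dx": 0.004,"dy": 0.0005,"dz": -0.0002,"rx": 0,"ry": 0.002,"rz": 0,"claw": 1}

```text
t: 14.38
eef_pos: [561.9, -110.5, 40.4]
tcp_rot: [-3.141, -0.001, 0.066]
ft_force: [-9.1, -0.4, 7.3]
opening: 0.312
```

Call:
arm_command:
  steps:
    - {"dx": 0.004,"dy": 0,"dz": -0.0003,"rx": -0.001,"ry": 0.001,"rz": 0,"claw": 1}
    - {"dx": 0.004,"dy": 0,"dz": -0.0003,"rx": -0.001,"ry": 0.001,"rz": 0,"claw": 1}
    - {"dx": 0.004,"dy": 0,"dz": -0.0003,"rx": 0,"ry": 0.002,"rz": 0,"claw": 1}

```text
t: 14.75
eef_pos: [568.6, -109.5, 40.4]
tcp_rot: [3.141, 0.0, 0.067]
ft_force: [-7.2, -0.6, 6.3]
opening: 0.312
```

```bash
python3 - <<'E'
from h import *
go([576,-112,40.4],.068)
plat()
E
```

```text
t 14.75 pos [ 568.6 -109.5   40.4] rot [3.1409e+00 1.0000e-04 6.7000e-02] F [-7.2 -0.6  6.3] op 0.312
mm [7.2 3.  0. ] dfrac [0.009  0.0037 0.0001] rfrac [ 0.0004  0.     -0.0007]
plat slope [ 1.61000e-02 -1.50000e-03  4.13123e+01] 5443 xrange -50.0 28.0 bench slope [-1.2000e-03 -1.7000e-03  1.4332e+00]
```

Call:
arm_command:
  steps:
    - {"dx": 0.004,"dy": 0.001,"dz": -0.0004,"rx": 0,"ry": 0.001,"rz": 0,"claw": 1}
    - {"dx": 0.004,"dy": 0.001,"dz": -0.0004,"rx": 0,"ry": 0.001,"rz": 0,"claw": 1}
    - {"dx": 0.003,"dy": 0.0005,"dz": -0.0004,"rx": 0,"ry": 0.002,"rz": 0,"claw": 1}

```text
t: 15.18
eef_pos: [574.7, -110.0, 40.5]
tcp_rot: [-3.14, 0.002, 0.068]
ft_force: [-7.6, 0.0, 5.3]
opening: 0.309
```

Call:
arm_command:
  steps:
    - {"dx": 0.003,"dy": 0.0005,"dz": -0.0004,"rx": 0,"ry": 0.002,"rz": 0,"claw": 1}

```text
t: 15.3
eef_pos: [576.1, -110.0, 40.5]
tcp_rot: [-3.139, 0.001, 0.068]
ft_force: [-7.2, -0.1, 4.8]
opening: 0.308
```

```bash
python3 - <<'E'
from h import *
go([576,-112,40.4],.068)
plat()
E
```

```text
t 15.3 pos [ 576.1 -110.    40.5] rot [-3.1391e+00  1.2000e-03  6.8100e-02] F [-7.2 -0.1  4.8] op 0.308
mm [-0.2  1.9  0.1] dfrac [-0.0003  0.0024  0.0001] rfrac [-0.0016  0.0008  0.    ]
plat slope [ 1.90000e-03 -1.50000e-03  4.21142e+01] 5916 xrange -50.0 35.0 bench slope [ 1.6000e-03 -1.5000e-03  1.6451e+00]
```

Call:
arm_command:
  steps:
    - {"dx": 0.0025,"dy": 0,"dz": -0.0006,"rx": -0.001,"ry": 0.001,"rz": 0,"claw": 1}

```text
t: 15.48
eef_pos: [577.4, -109.8, 40.6]
tcp_rot: [-3.14, 0.002, 0.068]
ft_force: [-4.6, -0.3, -0.2]
opening: 0.309
```

Call:
arm_command:
  steps:
    - {"dx": 0.0025,"dy": 0,"dz": -0.0006,"rx": 0,"ry": 0.001,"rz": 0,"claw": 1}

```text
t: 15.6
eef_pos: [578.4, -109.5, 40.5]
tcp_rot: [-3.139, 0.003, 0.068]
ft_force: [-7.3, -2.0, 2.6]
opening: 0.308
```

Call:
arm_command:
  steps:
    - {"dx": 0.0025,"dy": 0,"dz": -0.0006,"rx": 0,"ry": 0.001,"rz": 0,"claw": 1}

```text
t: 15.72
eef_pos: [579.0, -109.3, 40.5]
tcp_rot: [-3.139, 0.005, 0.069]
ft_force: [-8.9, -2.2, 4.4]
opening: 0.309
```

Call:
arm_command:
  steps:
    - {"dx": 0.003,"dy": 0,"dz": -0.0006,"rx": -0.001,"ry": 0.003,"rz": 0,"claw": 1}

```text
t: 15.85
eef_pos: [579.7, -109.0, 40.4]
tcp_rot: [-3.139, 0.004, 0.069]
ft_force: [-11.2, -2.1, 4.4]
opening: 0.31
```

Call:
arm_command:
  steps:
    - {"dx": 0.003,"dy": 0,"dz": -0.0006,"rx": 0,"ry": 0.003,"rz": 0,"claw": 1}

```text
t: 15.98
eef_pos: [580.2, -108.9, 40.4]
tcp_rot: [-3.139, 0.004, 0.069]
ft_force: [-11.1, -2.8, 6.9]
opening: 0.313
```

```bash
python3 - <<'E'
from h import *
go([580,-112,40.4],.068)
plat()
E
```

```text
t 15.97 pos [ 580.2 -108.9   40.4] rot [-3.1388  0.004   0.0694] F [-11.1  -2.8   6.9] op 0.313
mm [-0.4  3.1  0. ] dfrac [-0.0005  0.0039  0.    ] rfrac [-0.0018  0.0025  0.0009]
plat slope [-7.00000e-04 -1.50000e-03  4.22381e+01] 6192 xrange -50.0 39.0 bench slope [-1.2000e-03 -1.4000e-03  1.3955e+00]
```

Call:
arm_command:
  steps:
    - {"dx": 0.0036,"dy": 0.0005,"dz": -0.001,"rx": -0.001,"ry": 0.002,"rz": 0,"claw": 1}

```text
t: 16.15
eef_pos: [580.8, -108.9, 40.5]
tcp_rot: [-3.139, 0.006, 0.07]
ft_force: [-12.0, -1.5, 2.4]
opening: 0.31
```

Call:
arm_command:
  steps:
    - {"dx": 0.0036,"dy": 0.0005,"dz": -0.0008,"rx": 0,"ry": 0.002,"rz": 0,"claw": 1}

```text
t: 16.27
eef_pos: [580.9, -108.8, 40.4]
tcp_rot: [-3.138, 0.01, 0.07]
ft_force: [-14.7, -0.8, 9.4]
opening: 0.31
```

Call:
arm_command:
  steps:
    - {"dx": 0.0038,"dy": 0.0005,"dz": -0.0008,"rx": 0,"ry": 0.002,"rz": 0,"claw": 1}

```text
t: 16.4
eef_pos: [581.1, -108.7, 40.4]
tcp_rot: [-3.136, 0.013, 0.071]
ft_force: [-16.9, -2.6, 7.4]
opening: 0.311
```

The push reached about 15–17 N with the platform level. I'll relax and release.

Call:
arm_command:
  steps:
    - {"dx": 0,"dy": 0,"dz": -0.0003,"rx": 0,"ry": 0.002,"rz": 0,"claw": 1}
    - {"dx": 0,"dy": 0,"dz": 0,"rx": 0,"ry": 0,"rz": 0,"claw": 1}

```text
t: 16.65
eef_pos: [581.0, -108.9, 40.5]
tcp_rot: [-3.136, 0.011, 0.071]
ft_force: [-1.9, 0.3, 4.1]
opening: 0.31
```

```bash
python3 - <<'E'
from h import *
go([580,-112,40.4],.068)
im,d=plat()
cv2.imwrite('pics/w9.png',cv2.resize(im[:,:,::-1],(800,600)))
E
```

```text
t 16.65 pos [ 581.  -108.9   40.5] rot [-3.1362  0.0106  0.0706] F [-1.9  0.3  4.1] op 0.31
mm [-1.2  3.   0.1] dfrac [-0.0015  0.0037  0.0001] rfrac [-0.0034  0.0068  0.0017]
plat slope [ 0.00000e+00 -1.40000e-03  4.22651e+01] 6255 xrange -50.0 40.0 bench slope [ 1.000e-04 -1.800e-03  1.534e+00]
```

View pics/w9.png

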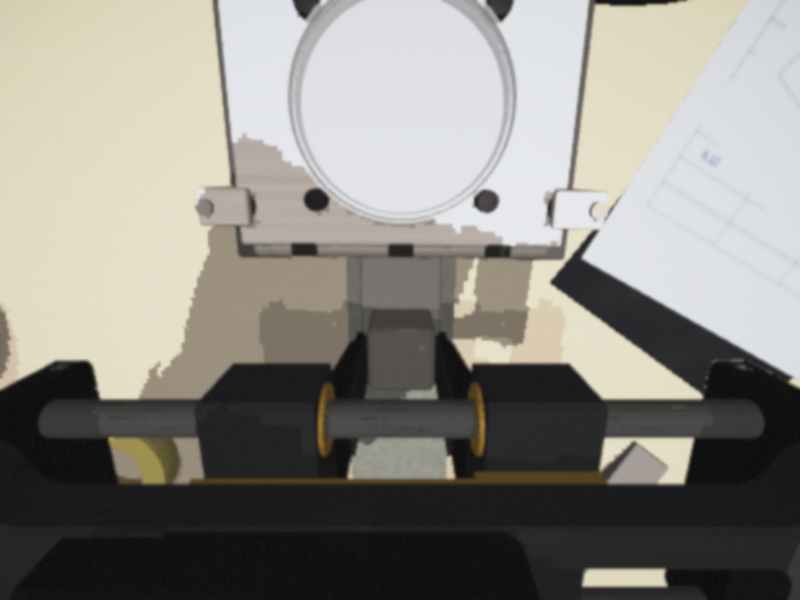

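The platform is level (slope about 0) and the wedge is central. Opening.

Call:
arm_command:
  steps:
    - {"dx": 0,"dy": 0,"dz": 0,"rx": 0,"ry": 0,"rz": 0,"claw": -0.2}
    - {"dx": 0,"dy": 0,"dz": 0,"rx": 0,"ry": 0,"rz": 0,"claw": -0.2}
    - {"dx": 0,"dy": 0,"dz": 0,"rx": 0,"ry": 0,"rz": 0,"claw": -0.2}
    - {"dx": 0,"dy": 0,"dz": 0,"rx": 0,"ry": 0,"rz": 0,"claw": -0.2}

```text
t: 17.2
eef_pos: [582.0, -108.8, 40.1]
tcp_rot: [-3.136, 0.009, 0.071]
ft_force: [-1.1, -0.3, 0.5]
opening: 0.594
```

Call:
arm_command:
  steps:
    - {"dx": 0,"dy": 0,"dz": -0.01,"rx": 0,"ry": 0,"rz": 0,"claw": -0.2}
    - {"dx": 0,"dy": 0,"dz": -0.02,"rx": 0,"ry": 0,"rz": 0,"claw": -0.2}
    - {"dx": 0,"dy": 0,"dz": -0.03,"rx": 0,"ry": 0,"rz": 0,"claw": -0.2}
    - {"dx": 0,"dy": 0,"dz": -0.05,"rx": 0,"ry": 0,"rz": 0,"claw": -0.2}
    - {"dx": 0,"dy": 0,"dz": -0.05,"rx": 0,"ry": 0,"rz": 0,"claw": -0.2}
    - {"dx": 0,"dy": 0,"dz": 0,"rx": 0,"ry": 0,"rz": 0,"claw": -0.2}

```text
t: 17.95
eef_pos: [583.7, -109.5, 177.4]
tcp_rot: [-3.137, 0.006, 0.071]
ft_force: [-0.2, 0.1, -0.7]
opening: 0.598
```

```bash
python3 - <<'E'
from h import *
go([580,-112,40.4],.068)
k=cal('wrist');im,d=plat(); P=cloud(k,d)
cv2.imwrite('pics/w10.png',cv2.resize(im[:,:,::-1],(800,600)))
g=np.array([580,-110]); rel=P[...,:2]-g
m=(P[...,2]>60)&(P[...,2]<72)&(np.hypot(rel[...,0],rel[...,1])<35)
q=P[m]; print(m.sum(),cv2.minAreaRect(q[:,:2].astype(np.float32)))
c=np.linalg.lstsq(np.c_[q[:,:2]-g,np.ones(len(q))],q[:,2],rcond=None)[0]; print('top plane',c)
a=.068;s=rel@[np.cos(a),np.sin(a)];t=rel@[-np.sin(a),np.cos(a)]
m=(s>20)&(s<35)&(abs(t)<15)&(P[...,2]>25)&(P[...,2]<45); q=P[m];print('ramp z',len(q),np.c_[s[m],q[:,2]].mean(0))
im2,_=env.read_camera('side')
cv2.imwrite('pics/s10.png',cv2.resize(im2[130:310,150:350,::-1],(640,576),interpolation=cv2.INTER_CUBIC))
E
```

```text
t 17.95 pos [ 583.7 -109.5  177.4] rot [-3.1375  0.006   0.0707] F [-0.2  0.1 -0.7] op 0.598
mm [ -3.    2.8 137. ] dfrac [-0.0038  0.0035  0.1713] rfrac [-0.0026  0.0038  0.0017]
plat slope [ 2.00000e-04 -1.60000e-03  4.22116e+01] 2071 xrange -50.0 40.0 bench slope [ 0.0025 -0.0018  1.7391]
613 ((580.586181640625, -108.84332275390625), (28.95455551147461, 28.691383361816406), 4.07545804977417)
top plane [-4.36155018e-02 -4.96590496e-03  6.63760932e+01]
ramp z 275 [27.81470079 35.05011524]
```

View pics/w10.png

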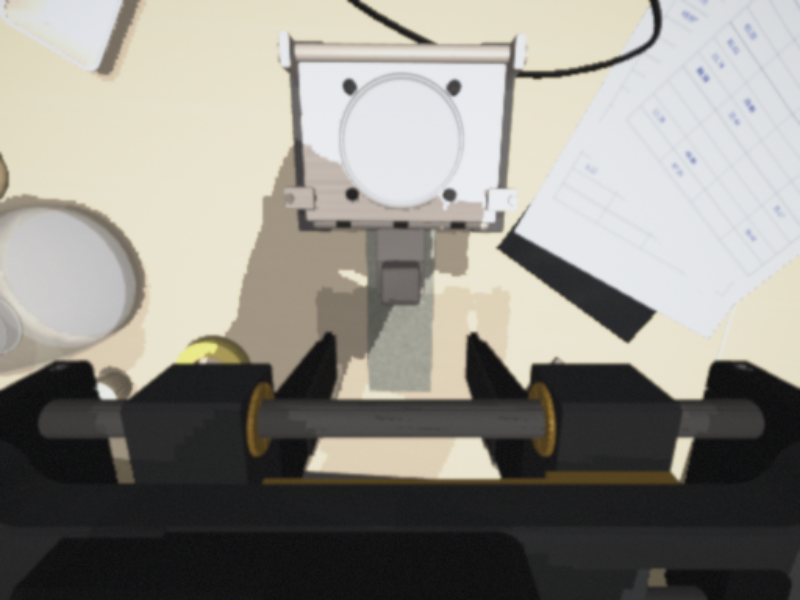

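View pics/s10.png

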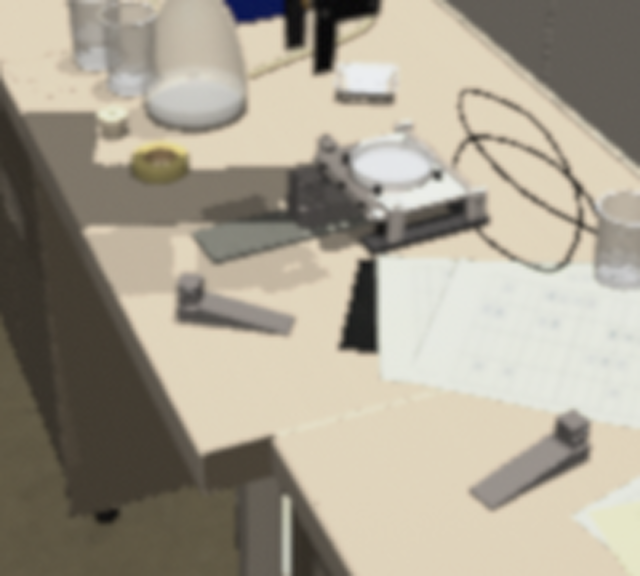

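```bash
python3 - <<'E'
from h import *
g=np.array([580.6,-108.8]); a=.07
Zs=[];
for i in range(4):
    k=cal('wrist');im,d=env.read_camera('wrist');P=cloud(k,d)
    rel=P[...,:2]-g; s=rel@[np.cos(a),np.sin(a)];t=rel@[-np.sin(a),np.cos(a)]; z=P[...,2]
    m=(abs(s)<11)&(abs(t)<11)&(abs(z-66)<6)
    A=np.c_[s[m],t[m],np.ones(m.sum())]; print('top',np.linalg.lstsq(A,z[m],rcond=None)[0].round(4),m.sum(),end=' ')
    m=(s>18)&(s<34)&(abs(t)<16)&(abs(z-35)<5)
    A=np.c_[s[m],t[m],np.ones(m.sum())]; print('ramp',np.linalg.lstsq(A,z[m],rcond=None)[0].round(4),m.sum(),end=' ')
    m=(s>-90)&(s<-25)&(abs(t)<22)&(abs(z-7)<6)
    A=np.c_[s[m],t[m],np.ones(m.sum())]; print('strip',np.linalg.lstsq(A,z[m],rcond=None)[0].round(4),m.sum())
E
```

```text
top [-7.10000e-03 -1.00000e-03  6.67673e+01] 338 ramp [-1.85000e-01  8.10000e-03  4.02745e+01] 342 strip [ 1.0000e-03 -2.3000e-03  8.8114e+00] 1168
top [-9.50000e-03  9.00000e-04  6.66995e+01] 343 ramp [-1.89700e-01 -7.90000e-03  4.02609e+01] 335 strip [ 9.0000e-04 -2.2000e-03  8.7643e+00] 1187
top [ 3.80000e-03 -6.20000e-03  6.67348e+01] 340 ramp [-1.93500e-01  1.05000e-02  4.04249e+01] 336 strip [ 1.0000e-04 -9.0000e-04  8.7368e+00] 1187
top [-5.700e-03 -5.400e-03  6.668e+01] 340 ramp [-1.80900e-01  3.40000e-03  4.00406e+01] 332 strip [ 7.0000e-04 -2.2000e-03  8.7164e+00] 1185
```

The wedge is flat: its top is 58.0 mm above the strip and its slope is about 0.005. Handing in.

```bash
python3 - <<'E'
from cell import env
print(env.job_done()); print(env.state()['t'])
E
```

```text
the job is handed in; nothing more can be done
None
the job is handed in; nothing more can be done
```

I slid the largest wedge thin end first along the strip and pushed it in until the platform was level, then let go, lifted clear and handed the job in at about 18 s. No verdict was reported.

**Last checks**
- **Platform:** its slope fits as level, within about 0.003 rad of the bench.
- **Wedge flat:** its top is 58.0 mm above the strip and the slope is about 0.005 rad. A first, rougher fit gave -0.044 rad, which would have been too much. That fit took in points at the block's edge, and four repeat fits on the interior did not confirm it.
- **Wedge straight and central:** it is within about 0.01 rad of the stand's axis and the thin end is about 2.5 mm off the centre line.
- **Push:** the wrist force peaked at 16.9 N in the pushing direction, with about 7 N pressing down. That leaves roughly 14–15 N on the wedge after sole friction.
- **Edge load:** this was not measured. From the push and the 3.5 mm or so of travel past level, I estimate about 11 N or more, against the 6 N needed.
- **Highest reading:** 19.6 N upward on the tool, for a moment when the wedge first touched the strip. That is below the 26 N limit.
- **Bystanders:** the stopper, tape and boat look unmoved in the side view. I compared this by eye, without measuring positions.

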